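# Close up the block bed of a soldering hearth

## Robot

A 7-joint arm with a two-finger parallel gripper is mounted at the origin on the work surface. World frame = base frame: x ahead of the robot, y to its left, z up, the work surface at z = 0. Lengths are in mm, angles in degrees, forces in N, time in s.
With the tool pointing down it reaches from about 425 to 875 mm from the base axis. Payload 4.7 kg.
Tool frame: the origin (TCP) lies where the fingers leave the gripper's body, on its centre line; the fingertips stand 73 mm ahead of it and the grasp point (between the pads) lies 54 mm ahead of it; z points along the fingers, y is the line along which they close (so a half turn about z gives the same grasp; the last joint's range is limited). The gripper opens to 85 mm and grips with 20 to 120 N. Pads are 22 mm wide; open, the fingers measure 114 mm over their backs; the gripper's body (76 mm by 85 mm) begins 54 mm behind the grasp point. The pads swing forward as they close: fully open they stand 13 mm farther back than shut.
Start: joints at [-62.504, 18.392, -4.016, 83.108, 1.295, 78.541, -3.26], TCP at [291.962, 580.754, 303.949] pointing down, gripper open.
Joint ranges: [-163.93, 163.93], [-17.29, 119.83], [-79.2, 71.16], [3.27, 140.29], [-89.18, 269.18], [5.43, 117.66], [-154.24, 154.24]. Speed limits (degrees/s): [147.25, 147.25, 180, 180, 180, 180, 180].

## Interface

Orientations are given as a 3x3 rotation matrix whose columns are the frame's x, y, z axes.
In Python, from rig import robot gives the robot as it stands.
- The arm moves only by the tool drive_tool, never from a script. Its argument "steps" is a list of rows, each a list of 7 numbers: the shift along the tool's x, y, z scaled (see below), then the turn, a rotation vector about the tool's x, y, z scaled (see below), then the opening, from 0 (shut) to 1 (fully open). A call has exactly 8 rows; each row shifts and turns the commanded pose from where the row before left it, along the tool's axes as they then stand; what a row does not reach is not made up. The controller multiplies each number of a shift by 0.1 m and each number of a turn by 2 pi rad. A row lasts 1/12 s, in which the tool goes at most 41.7 mm and 7.16 degrees, less where a joint would pass 70% of its speed; a pose out of reach is approached as far as the arm can. A call with a number of a shift or a turn outside -1 to 1 is refused whole. A call with a gripper value outside its range is refused whole. The fingers move at their own pace and stop on an object; "force" is the grip in N (left out, the last holds). Time passes only in rows, so rows that do not move let the fingers close, or fill a call up. It gives the time, the measured TCP pose, the force, the opening and the grip force at its end, in the units of the state.
- robot.sense(): the state, without advancing time (a new reading comes with each control period).
- robot.snapshot(name): name is "scene" or "side" or "wrist"; returns a dict with "image" (384x512x3 uint8, red, green, blue), "depth" (384x512 float32, mm along the optical axis (not along the pixel's ray), 0 where there is no reading), "fx", "fy", "cx", "cy" (pixels), "R" (3x3) and "t" (3): a world point X has camera coordinates R X + t. Camera axes: x right, y down, z forward; pixel columns grow to the right and rows downward; lengths in mm; the calibration is good to about 2 mm. A picture is of the moment at which its call begins.
- robot.hand_in(): hands the job in; it is judged then, once.
The state is a dict: "time": time; "qpos": joint angles; "qd": joint speeds; "joint_efforts": joint torques, N m; "eef_pos": TCP position; "orientation": TCP orientation; "force": force on the tool from outside, world axes, zero at the start; "torque": the same for the moment, N m; "finger_gap": finger opening in mm; "grasp_force": force on a finger pad.
Only numpy, scipy, OpenCV 4.12 (cv2) and the standard library are available. Lean on these libraries where they do the work, as an engineer would, in place of code of your own. Each camera call takes 0.05 s, during which the arm holds its last target. There are 200 camera calls.

## Task

Get the soldering hearth ready: make one tight, straight row along the upstand by sliding the two loose firebrick blocks up to the one that is screwed down, the first butted end to end against it and the second against the first, with no gaps and all their backs against the upstand. The small charcoal block lying in the way belongs on top of the screwed-down block: set it there flat and the same way up, do not drop it. The firebrick is crumbly, so slide the two blocks along the sheet without lifting or tipping them, and leave the third hand, dish, tin, hammer and file where they are.

Things in the scene. Friction and masses are not known exactly. Their poses are not given: they have to be found in the camera images.
- hearth: Soldering hearth, fixed: flat dark steel sheet 282 (x) by 700 (y) mm, with an upstand along its far long edge; within 6 degrees of square to the robot. Origin: at mid-length on the bench, under the sheet; x points across it to the upstand, y along it, z up. Sheet top at z = 3 mm, from x = -154 to 128 mm; the upstand's inner face is at x = 125 mm, its top at z = 28 mm.
- set_block: Screwed-down block, fixed: pale firebrick 70 (x) by 140 (y) by 32 mm high with scorch marks, back (+x) against the upstand, square to the hearth, centre about 220 mm left (+y) or right (-y) of mid-length. The row grows from its inner end, towards mid-length. Two steel clips at its front foot stand 13 mm proud, 16 mm high. Origin: centre of its underside; y is its long axis.
- block_a: Loose block, same size: pale firebrick 70 (x) by 140 (y) by 32 mm high, about 0.2 kg, slides on the steel with moderate friction. Starts on the front part of the sheet, askew by up to 29 degrees. Either loose block may take either place in the row. Origin: centre of its underside; y is its long axis.
- block_b: The other loose block, the same as block_a.
- charcoal: Charcoal block: black, 60 (x) by 36 (y) by 28 mm high, about 35 g. Starts on the sheet beside the upstand, in the strip where the row is to be, its long axis roughly across the strip (within 20 degrees). Origin: centre of its underside; x is its long axis.
- third_hand: Third hand, loose, leave alone: iron foot of 56 mm diameter, thin post 85 mm tall, cross-lock tweezers 78 mm up pointing 100 mm away over the upstand. Stands in the line of the row, at the other end from the screwed-down block, about 220 mm from mid-length: a finished row leaves some 60 mm free before it. Origin: centre of its underside.
- flux_dish: White ceramic dish of 64 mm diameter, 35 mm tall with the flux cone in it, on the front part of the sheet near one end. To be left alone. Origin: centre of its underside.
- solder_tin: Round aluminium tin of 60 mm diameter, 26 mm tall, on the front part of the sheet near the other end. To be left alone. Origin: centre of its underside.
- hammer: Hammer lying on the bench to the left of the hearth, 250 mm long, 25 mm high, head to its +x. To be left alone. Origin: at mid-length, on the bench.
- file: File with wooden handle lying on the bench to the right of the hearth, 305 mm long, 22 mm high, blade to its +x. To be left alone. Origin: at the ferrule, on the bench.
Things that resemble listed ones, but are neither listed nor needed, are in the scene too. What is meant by the charcoal is not orange or yellow, and is the smaller of those in its own colour.

How it is judged:
By the outcome, as a careful person would: the job done as asked, in the order asked, and still so for the second after the job is handed in, with the robot touching nothing.
It also fails if it takes over 72 s, if anything falls off the work surface, if the arm or the gripper's body presses on something with over 40 N, if the wrist force passes 120 N, or if a joint passes its speed limit or range.

## Working session

There is one attempt and no reset: what is moved stays moved. The work goes in short steps, Python scripts to look and compute and a tool call to move; the robot and the scene stay as the last step left them, time stands still between calls to the robot, and variables do not carry over. Pictures are saved under pics/ and viewed, at most 10 in all, crops included, and the job is handed in when it is done.

Besides the shell and the picture viewer there is one more tool, called after "Call:" as name(argument=value, ...), one argument or row to a line, values as JSON. drive_tool: Moves the arm, as the interface text tells. Shifts and turns lie within -1 to 1; 1 stands for 0.1 m of shift or 2 pi rad of turn. Its arguments: {"type":"object","properties":{"steps":{"type":"array"},"force":{"type":"number"}},"required":["steps"]}

```bash
ls; mkdir -p pics
python3 - <<'E'
from rig import robot
import cv2,numpy as np,pickle
for n in ["scene","side"]:
    s=robot.snapshot(n); pickle.dump(s,open(f"pics/{n}0.pkl","wb"))
    cv2.imwrite(f"pics/{n}0.png",cv2.resize(s["image"][:,:,::-1],(800,600),interpolation=cv2.INTER_CUBIC))
    print(n,s["fx"],s["cx"],s["cy"],np.round(s["R"],3).tolist(),np.round(s["t"],1), "campos",-s["R"].T@s["t"])
st=robot.sense();print({k:np.round(v,3).tolist() for k,v in st.items()})
E
```

```text
pics
scene 480.3212892951282 269.5335161700848 197.21063012084952 [[0.037, 0.999, -0.011], [0.838, -0.037, -0.545], [-0.545, 0.011, -0.838]] [ -32.1 -422.  1874.7] campos [1376.41201919   -4.70344123 1341.30175357]
side 396.00778857756836 257.8799470420163 183.54534228194547 [[0.989, -0.147, 0.022], [-0.072, -0.604, -0.794], [0.13, 0.784, -0.608]] [-539.3   93.8 1198.9] campos [ 384.36492892 -962.01517686  814.69500642]
{'time': 0.1, 'qpos': [-62.505, 18.434, -4.017, 83.169, 1.295, 78.542, -3.26], 'qd': [-0.068, -0.015, 0.036, -0.178, 0.059, -0.064, -0.089], 'joint_efforts': [-0.0, -49.488, -0.384, -31.521, 0.013, 0.007, -0.0], 'eef_pos': [291.785, 580.418, 302.935], 'orientation': [[-0.893, 0.449, -0.001], [0.449, 0.893, -0.002], [-0.0, -0.002, -1.0]], 'force': [0.637, -0.119, -0.025], 'torque': [-0.017, 0.016, 0.037], 'grasp_force': 0.0, 'finger_gap': 85.441}
```

View pics/scene0.png

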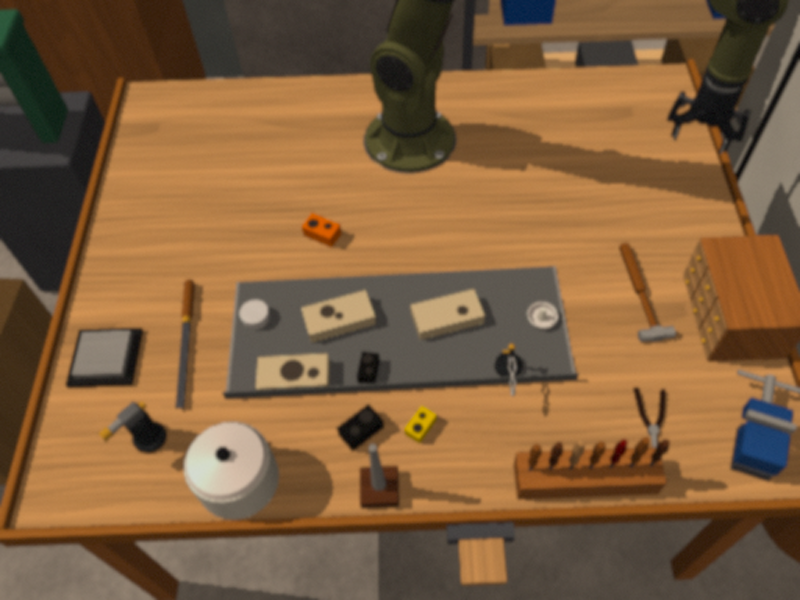

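View pics/side0.png

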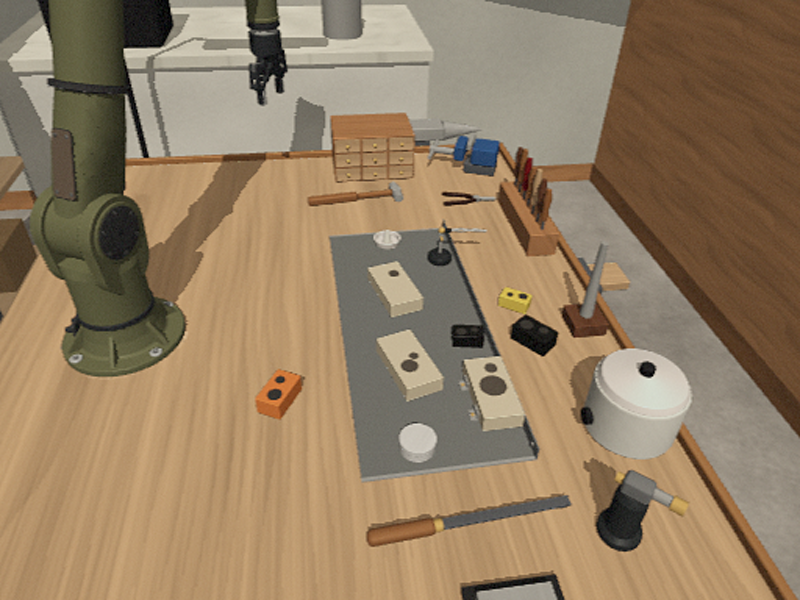

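The scene shows the black candidates: a small one on the sheet at (369,367), a larger one off the hearth at (360,427), orange at (322,229) and yellow at (421,423). The charcoal is the small black one at (369,367), which is (467,336) in the side view. The set block is at (292,370), the loose blocks at (339,315) and (447,312), and the third hand at (510,365).

```bash
cat > h.py <<'E'
import numpy as np,cv2,pickle
def cloud(s):
    d=s["depth"];v,u=np.indices(d.shape)
    P=np.stack([(u-s["cx"])*d/s["fx"],(v-s["cy"])*d/s["fy"],d],-1)
    return (P-s["t"])@s["R"], d>0     # R^T(P-t)
def at(s,u,v,z):   # pixel + plane height -> world
    r=s["R"].T@np.array([(u-s["cx"])/s["fx"],(v-s["cy"])/s["fy"],1]);c=-s["R"].T@s["t"]
    return c+r*(z-c[2])/r[2]
def pix(s,X):
    c=s["R"]@np.array(X,float)+s["t"];return c[0]/c[2]*s["fx"]+s["cx"],c[1]/c[2]*s["fy"]+s["cy"]
def blobs(s,zlo,zhi,box,amin=25):
    W,ok=cloud(s);m=ok&(W[...,2]>zlo)&(W[...,2]<zhi)&(W[...,0]>box[0])&(W[...,0]<box[1])&(W[...,1]>box[2])&(W[...,1]<box[3])
    n,l,st,c=cv2.connectedComponentsWithStats(m.astype(np.uint8),connectivity=4)
    for i in range(1,n):
        if st[i,4]>=amin:
            P=W[l==i];r=cv2.minAreaRect(P[:,:2].astype(np.float32))
            yield dict(px=c[i].round(),n=st[i,4],z=np.median(P[:,2]).round(1),c=np.round(r[0],1),size=np.round(r[1],1),ang=round(r[2],2),mean=P.mean(0).round(1),rgb=s["image"][l==i].mean(0).round())
E
python3 - <<'E'
from h import *
for n in ["scene","side"]:
    s=pickle.load(open(f"pics/{n}0.pkl","rb"));print(n)
    W,ok=cloud(s)
    for b in blobs(s,24,50,(350,800,-400,400)): print(b)
    # sheet
    m=ok&(abs(W[...,2]-3)<6)&(s["image"].max(-1)<110)&(W[...,0]>400)&(W[...,0]<760)&(abs(W[...,1])<420)
    print("sheet z",np.median(W[m][:,2]),cv2.minAreaRect(W[m][:,:2].astype(np.float32)))
    print("table z",np.median(W[ok&(abs(W[...,2])<15)&(s["image"][...,0]>150)][:,2]))
E
```

```text
scene
{'px': array([286., 199.]), 'n': np.int32(868), 'z': np.float64(35.1), 'c': array([533.8,  65.9]), 'size': array([ 76.2, 141.9]), 'ang': 14.28, 'mean': array([537.6,  65.1,  34.8]), 'rgb': array([182., 154., 113.])}
{'px': array([216., 201.]), 'n': np.int32(852), 'z': np.float64(35.0), 'c': array([ 529.6, -161. ]), 'size': array([ 76.9, 140.1]), 'ang': 16.14, 'mean': array([ 532.1, -161.1,   34.9]), 'rgb': array([176., 149., 109.])}
{'px': array([162., 200.]), 'n': np.int32(217), 'z': np.float64(29.2), 'c': array([ 516.4, -337.2]), 'size': array([58.6, 57.1]), 'ang': 56.03, 'mean': array([ 517.2, -337.2,   29.3]), 'rgb': array([190., 175., 160.])}
{'px': array([235., 234.]), 'n': np.int32(206), 'z': np.float64(30.9), 'c': array([653.5, -98.5]), 'size': array([36.8, 64. ]), 'ang': 78.73, 'mean': array([656.2, -98.7,  31. ]), 'rgb': array([30., 26., 23.])}
{'px': array([186., 239.]), 'n': np.int32(1039), 'z': np.float64(34.9), 'c': array([ 664.5, -277.7]), 'size': array([ 77.5, 209.5]), 'ang': 1.0, 'mean': array([ 667.7, -250.2,   34.6]), 'rgb': array([156., 132.,  98.])}
{'px': 
[... 2834 characters left out ...]
rray([ 74.9, 222.6]), 'ang': 1.2, 'mean': array([ 662.4, -260.2,   33.8]), 'rgb': array([168., 154., 129.])}
{'px': array([374., 267.]), 'n': np.int32(55), 'z': np.float64(40.7), 'c': array([ 791.7, -341.3]), 'size': array([ 9.1, 28.6]), 'ang': 17.19, 'mean': array([ 792.6, -343.6,   40. ]), 'rgb': array([33., 29., 25.])}
{'px': array([267., 280.]), 'n': np.int32(378), 'z': np.float64(28.6), 'c': array([ 516.1, -340.3]), 'size': array([56.7, 59.7]), 'ang': 38.32, 'mean': array([ 515.8, -341.3,   28.5]), 'rgb': array([199., 193., 182.])}
sheet z 2.7799659801390906 ((587.9346923828125, -38.76885986328125), (341.0833740234375, 693.0223388671875), 0.9379026889801025)
table z -0.33990864742155735
```

```bash
cat >> h.py <<'E'
from scipy.spatial.transform import Rotation as Ro
from rig import robot
def plan(p,ang,n,g=1,dec=3,s=None):
    """rows from measured pose to TCP p with tool y at ang deg (world), tool down; n rows moving, padded to 8k"""
    s=s or robot.sense();p0=np.array(s["eef_pos"]);R0=np.array(s["orientation"]).reshape(3,3)
    a=np.radians(ang);Rt=np.array([[-np.sin(a),np.cos(a),0],[np.cos(a),np.sin(a),0],[0,0,-1]])
    rv=Ro.from_matrix(R0.T@Rt).as_rotvec()
    pos,R=p0.copy(),R0.copy();out=[]
    for i in range(1,n+1):
        sh=np.round(R.T@((p0+(np.array(p)-p0)*i/n)-pos)/100,dec);tr=np.round(rv/n/(2*np.pi),4)
        pos=pos+R@sh*100;R=R@Ro.from_rotvec(tr*2*np.pi).as_matrix();out.append(sh.tolist()+tr.tolist()+[g])
    print("from",p0.round(1),"yang",np.degrees(np.arctan2(R0[1,1],R0[0,1])).round(2),"rot",np.degrees(rv).round(1))
    for r in out:print(r)
E
python3 -c "
from h import *
plan([640,-100,250],81,21)"
```

```text
from [291.8 580.4 302.9] yang 63.32 rot [ -0.1  -0.  -17.7]
[-0.294, -0.215, 0.026, -0.0, -0.0, -0.0023, 1]
[-0.29, -0.219, 0.025, -0.0, -0.0, -0.0023, 1]
[-0.287, -0.224, 0.026, -0.0, -0.0, -0.0023, 1]
[-0.285, -0.227, 0.025, -0.0, -0.0, -0.0023, 1]
[-0.28, -0.232, 0.026, -0.0, -0.0, -0.0023, 1]
[-0.278, -0.235, 0.026, -0.0, -0.0, -0.0023, 1]
[-0.274, -0.24, 0.025, -0.0, -0.0, -0.0023, 1]
[-0.27, -0.243, 0.026, -0.0, -0.0, -0.0023, 1]
[-0.267, -0.248, 0.025, -0.0, -0.0, -0.0023, 1]
[-0.263, -0.251, 0.026, -0.0, -0.0, -0.0023, 1]
[-0.26, -0.255, 0.026, -0.0, -0.0, -0.0023, 1]
[-0.256, -0.259, 0.025, -0.0, -0.0, -0.0023, 1]
[-0.252, -0.262, 0.026, -0.0, -0.0, -0.0023, 1]
[-0.248, -0.266, 0.025, -0.0, -0.0, -0.0023, 1]
[-0.245, -0.27, 0.026, -0.0, -0.0, -0.0023, 1]
[-0.24, -0.273, 0.026, -0.0, -0.0, -0.0023, 1]
[-0.237, -0.277, 0.025, -0.0, -0.0, -0.0023, 1]
[-0.232, -0.28, 0.026, -0.0, -0.0, -0.0023, 1]
[-0.229, -0.283, 0.025, -0.0, -0.0, -0.0023, 1]
[-0.224, -0.287, 0.026, -0.0, -0.0, -0.0023, 1]
[-0.22, -0.289, 0.026, -0.0, -0.0, -0.0023, 1]
```

Call:
drive_tool(
  steps=[
    [-0.29, -0.22, 0.025, 0, 0, -0.0023, 1],
    [-0.29, -0.22, 0.025, 0, 0, -0.0023, 1],
    [-0.29, -0.22, 0.025, 0, 0, -0.0023, 1],
    [-0.28, -0.23, 0.025, 0, 0, -0.0023, 1],
    [-0.28, -0.23, 0.025, 0, 0, -0.0023, 1],
    [-0.28, -0.235, 0.025, 0, 0, -0.0023, 1],
    [-0.275, -0.24, 0.025, 0, 0, -0.0023, 1],
    [-0.27, -0.245, 0.025, 0, 0, -0.0023, 1],
  ],
)

```text
time: 0.77
eef_pos: [424.5, 319.4, 283.5]
orientation: [[-0.94, 0.342, -0.0], [0.342, 0.94, -0.0], [0.0, -0.0, -1.0]]
force: [2.0, 1.1, -0.4]
finger_gap: 85.4
grasp_force: 0.0
```

Call:
drive_tool(
  steps=[
    [-0.27, -0.25, 0.025, 0, 0, -0.0023, 1],
    [-0.265, -0.25, 0.025, 0, 0, -0.0023, 1],
    [-0.26, -0.255, 0.025, 0, 0, -0.0023, 1],
    [-0.255, -0.26, 0.025, 0, 0, -0.0023, 1],
    [-0.25, -0.26, 0.025, 0, 0, -0.0023, 1],
    [-0.25, -0.265, 0.025, 0, 0, -0.0023, 1],
    [-0.245, -0.27, 0.025, 0, 0, -0.0023, 1],
    [-0.24, -0.27, 0.025, 0, 0, -0.0023, 1],
  ],
)

```text
time: 1.43
eef_pos: [557.5, 60.6, 263.6]
orientation: [[-0.973, 0.232, -0.0], [0.232, 0.973, 0.0], [0.0, -0.0, -1.0]]
force: [0.1, -0.2, -0.3]
finger_gap: 85.3
grasp_force: 0.0
```

Call:
drive_tool(
  steps=[
    [-0.235, -0.28, 0.025, 0, 0, -0.0023, 1],
    [-0.23, -0.28, 0.025, 0, 0, -0.0023, 1],
    [-0.23, -0.285, 0.025, 0, 0, -0.0023, 1],
    [-0.225, -0.285, 0.025, 0, 0, -0.0023, 1],
    [-0.22, -0.29, 0.025, 0, 0, -0.0023, 1],
    [0, 0, 0, 0, 0, 0, 1],
    [0, 0, 0, 0, 0, 0, 1],
    [0, 0, 0, 0, 0, 0, 1],
  ],
)

```text
time: 2.1
eef_pos: [639.5, -99.5, 250.7]
orientation: [[-0.987, 0.162, -0.001], [0.162, 0.987, 0.001], [0.002, 0.001, -1.0]]
force: [-0.4, 0.9, 0.0]
finger_gap: 85.3
grasp_force: 0.0
```

Run:
```python
from h import *
st=robot.sense();print(st["time"],np.round(st["eef_pos"],1),np.round(st["qpos"],1))
s=robot.snapshot("wrist"); pickle.dump(s,open("pics/w1.pkl","wb"))
cv2.imwrite("pics/w1.png",cv2.resize(s["image"][:,:,::-1],(800,600),interpolation=cv2.INTER_CUBIC))
print("cam",-s["R"].T@s["t"],s["R"][2],s["fx"])
for b in blobs(s,24,50,(350,800,-400,400),150): print(b)
```

```text
2.1 [639.5 -99.5 250.7] [-12.5  20.6  24.2  88.4  -8.7  73.   93.6]
cam [558.59492924 -86.64192312 321.30989097] [ 0.31428879 -0.05175119 -0.9479158 ] 287.09309596950106
{'px': array([176.,  73.]), 'n': np.int32(12307), 'z': np.float64(35.5), 'c': array([ 528.5, -164.1]), 'size': array([ 70.1, 140. ]), 'ang': 16.18, 'mean': array([ 527. , -161.6,   35.4]), 'rgb': array([224., 210., 170.])}
{'px': array([416.,  43.]), 'n': np.int32(11909), 'z': np.float64(35.3), 'c': array([533.7,  63. ]), 'size': array([ 70.1, 141.8]), 'ang': 14.3, 'mean': array([537.7,  56.7,  35.2]), 'rgb': array([226., 212., 169.])}
{'px': array([12., 97.]), 'n': np.int32(1434), 'z': np.float64(29.3), 'c': array([ 522.7, -324.6]), 'size': array([26.5, 58.2]), 'ang': 66.05, 'mean': array([ 521.7, -324.5,   29. ]), 'rgb': array([221., 222., 215.])}
{'px': array([261., 189.]), 'n': np.int32(1827), 'z': np.float64(31.3), 'c': array([ 653.7, -101.5]), 'size': array([35.8, 59.8]), 'ang': 79.71, 'mean': array([ 652. , -101.5,   31.2]), 'rgb': array([58., 54., 49.])}
{'px': array([158., 217.]), 'n': np.int32(9498), 'z': np.float64(35.2), 'c': array([ 661.2, -111.2]), 'size': array([ 73.9, 550.6]), 'ang': 1.06, 'mean': array([ 665. , -217.2,   33.9]), 'rgb': array([184., 171., 137.])}
{'px': array([268., 288.]), 'n': np.int32(2176), 'z': np.float64(36.5), 'c': array([ 781.5, -115.8]), 'size': array([47.3, 78.1]), 'ang': 38.46, 'mean': array([ 773.1, -113.2,   35.5]), 'rgb': array([62., 52., 42.])}
```

View pics/w1.png

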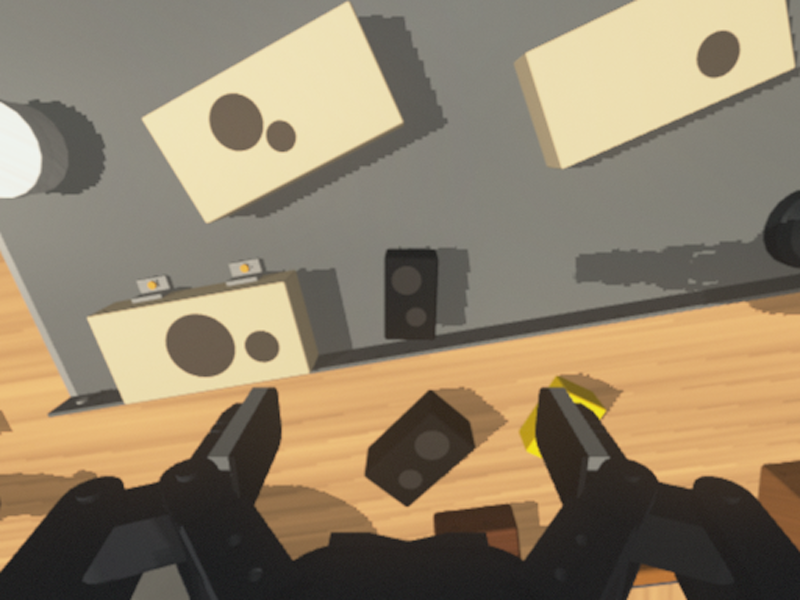

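The wrist view shows the charcoal at (411,295) on the sheet, small, black, with two spots on top. The set block is at (205,345) with its clips in front, the loose blocks at (275,110) and (655,85), and the upstand is its dark edge line. The bigger black block at (420,447) lies off the hearth, so the choice stands.

Run:
```python
from h import *
s=pickle.load(open("pics/w1.pkl","rb"));W,ok=cloud(s)
m=ok&(W[...,2]>33)&(W[...,2]<38)&(s["image"][...,0]>90)&(W[...,0]>600)&(W[...,0]<720)&(W[...,1]<-150)
print("set",m.sum(),cv2.minAreaRect(W[m][:,:2].astype(np.float32)),np.median(W[m][:,2]))
# sides of set block & upstand edges
m=ok&(W[...,2]>25)&(W[...,2]<31)&(W[...,0]>670)&(W[...,0]<720)&(W[...,1]>-60)&(W[...,1]<140)
P=W[m];print(m.sum(),P.mean(0))
for lo in range(-180,160,40):
    q=W[ok&(W[...,2]>8)&(W[...,2]<31)&(W[...,0]>670)&(W[...,0]<720)&(W[...,1]>lo)&(W[...,1]<lo+40)]
    if len(q): print(lo+20,"upstand x min/max",q[:,0].min().round(1),q[:,0].max().round(1),len(q))
c=pickle.load(open("pics/scene0.pkl","rb"));V,o=cloud(c)
for n,(a,o) in {"scene":cloud(c),"side":cloud(pickle.load(open("pics/side0.pkl","rb")))}.items():
    q=a[o&(a[...,2]>40)&(a[...,2]<110)&(a[...,0]>560)&(a[...,0]<800)&(a[...,1]>100)&(a[...,1]<280)];print(n,len(q),q.min(0),q.max(0))
    q=a[o&(a[...,2]>9)&(a[...,2]<25)&(a[...,0]>560)&(a[...,0]<690)&(a[...,1]>100)&(a[...,1]<280)];print(len(q),q.min(0),q.max(0),q.mean(0))
plan([653.7,-101.5,130],79.7,4);plan([653.7,-101.5,76],79.7,6)
```

```text
set 7596 ((661.9336547851562, -250.9869384765625), (70.09284210205078, 140.76368713378906), 0.868941605091095) 35.46815573566812
689 [692.80889914  42.41248149  27.64439639]
-160 upstand x min/max 694.7 699.0 329
-120 upstand x min/max 670.5 698.2 419
-80 upstand x min/max 670.5 697.1 388
-40 upstand x min/max 692.5 696.8 348
0 upstand x min/max 691.4 696.0 353
40 upstand x min/max 690.9 695.1 367
80 upstand x min/max 689.9 694.2 368
120 upstand x min/max 689.6 694.0 379
160 upstand x min/max 670.0 692.8 360
scene 114 [647.65098549 167.92939293  42.22907752] [756.60029643 188.59199205  89.77793161]
268 [560.00944564 100.79981894   9.00270057] [689.98826796 279.83136116  24.9005685 ] [637.12106584 188.67862036  16.99193039]
side 94 [647.57212383 167.22434299  40.17787094] [753.06719909 184.91291644  88.16247632]
171 [560.19326053 135.32217652   9.05901917] [689.89668974 277.24622906  24.9943249 ] [650.14098186 186.26792969  17.56455779]
from [639.6 -98.4 251. ] yang 80.78 rot [ 0.1 -0.1  1.1]
[-0.036, -0.002, 0.302, 0.0, -0.0, 0.0008, 1]
[-0.037, -0.002, 0.303, 0.0, -0.0, 0.0008, 1]
[-0.036, -0.002, 0.302, 0.0, -0.0, 0.0008, 1]
[-0.036, -0.002, 0.302, 0.0, -0.0, 0.0008, 1]
from [639.6 -98.4 251. ] yang 80.78 rot [ 0.1 -0.1  1.1]
[-0.024, -0.002, 0.292, 0.0, -0.0, 0.0005, 1]
[-0.025, -0.001, 0.291, 0.0, -0.0, 0.0005, 1]
[-0.024, -0.001, 0.292, 0.0, -0.0, 0.0005, 1]
[-0.024, -0.002, 0.291, 0.0, -0.0, 0.0005, 1]
[-0.025, -0.001, 0.292, 0.0, -0.0, 0.0005, 1]
[-0.024, -0.001, 0.291, 0.0, -0.0, 0.0005, 1]
```

Call:
drive_tool(
  steps=[
    [-0.025, -0.002, 0.29, 0, 0, 0.0005, 1],
    [-0.025, -0.002, 0.29, 0, 0, 0.0005, 1],
    [-0.025, -0.001, 0.29, 0, 0, 0.0005, 1],
    [-0.025, -0.001, 0.29, 0, 0, 0.0005, 1],
    [-0.025, -0.001, 0.29, 0, 0, 0.0005, 1],
    [-0.02, -0.001, 0.29, 0, 0, 0.0005, 1],
    [0, 0, 0, 0, 0, 0, 1],
    [0, 0, 0, 0, 0, 0, 1],
  ],
)

```text
time: 2.82
eef_pos: [652.9, -101.1, 76.3]
orientation: [[-0.984, 0.178, -0.004], [0.178, 0.984, 0.001], [0.004, 0.0, -1.0]]
force: [0.6, 0.1, 0.7]
finger_gap: 85.4
grasp_force: 0.0
```

Call:
drive_tool(
  steps=[
    [0, 0, 0, 0, 0, 0, 0.5],
    [0, 0, 0, 0, 0, 0, 0.4],
    [0, 0, 0, 0, 0, 0, 0.3],
    [0, 0, 0, 0, 0, 0, 0.3],
    [0, 0, 0, 0, 0, 0, 0.2],
    [0, 0, 0, 0, 0, 0, 0.2],
    [0, 0, 0, 0, 0, 0, 0.2],
    [0, 0, 0, 0, 0, 0, 0.2],
  ],
  force=20,
)

```text
time: 3.48
eef_pos: [655.0, -103.2, 79.3]
orientation: [[-0.984, 0.18, 0.003], [0.18, 0.984, 0.0], [-0.003, 0.001, -1.0]]
force: [-1.3, 0.7, 5.9]
finger_gap: 35.7
grasp_force: 21.2
```

Run:
```python
from h import *
st=robot.sense();print(st["time"],st["grasp_force"],st["finger_gap"],st["force"])
p=st["eef_pos"]
plan([p[0],p[1],p[2]+70],79.7,3,0.2)
st["eef_pos"]=[p[0],p[1],p[2]+70];plan([661.9,-251,p[2]+70],91,5,0.2,s=st)
```

```text
3.4833 21.23605638742447 35.675034079293965 [-1.33459482  0.71919672  5.90519376]
from [ 655.  -103.2   79.3] yang 79.62 rot [ 0.   0.1 -0.1]
[-0.001, 0.0, -0.233, 0.0, 0.0001, -0.0001, 0.2]
[-0.0, 0.0, -0.234, 0.0, 0.0001, -0.0001, 0.2]
[-0.0, 0.001, -0.233, 0.0, 0.0001, -0.0001, 0.2]
from [ 655.  -103.2  149.3] yang 79.62 rot [  0.    0.2 -11.4]
[-0.067, -0.288, -0.0, 0.0, 0.0001, -0.0063, 0.2]
[-0.055, -0.291, -0.0, 0.0, 0.0001, -0.0063, 0.2]
[-0.044, -0.293, -0.0, 0.0, 0.0001, -0.0063, 0.2]
[-0.032, -0.294, -0.0, 0.0, 0.0001, -0.0063, 0.2]
[-0.02, -0.295, -0.001, 0.0, 0.0001, -0.0063, 0.2]
```

Call:
drive_tool(
  steps=[
    [0, 0, -0.25, 0, 0, 0, 0.2],
    [0, 0, -0.25, 0, 0, 0, 0.2],
    [0, 0, -0.22, 0, 0, 0, 0.2],
    [-0.065, -0.29, 0, 0, 0, -0.0063, 0.2],
    [-0.055, -0.29, 0, 0, 0, -0.0063, 0.2],
    [-0.045, -0.29, 0, 0, 0, -0.0063, 0.2],
    [-0.03, -0.295, 0, 0, 0, -0.0063, 0.2],
    [-0.02, -0.295, 0, 0, 0, -0.0063, 0.2],
  ],
)

```text
time: 4.15
eef_pos: [660.4, -252.2, 149.6]
orientation: [[-1.0, -0.019, 0.0], [-0.019, 1.0, 0.0], [-0.0, 0.0, -1.0]]
force: [1.0, 1.0, -1.0]
finger_gap: 35.8
grasp_force: 20.4
```

Call:
drive_tool(
  steps=[
    [0, 0, 0.05, 0, 0, 0, 0.2],
    [0, 0, 0.05, 0, 0, 0, 0.2],
    [0, 0, 0, 0, 0, 0, 0.2],
    [0, 0, 0, 0, 0, 0, 0.2],
    [0, 0, 0, 0, 0, 0, 0.2],
    [0, 0, 0, 0, 0, 0, 0.2],
    [0, 0, 0, 0, 0, 0, 0.2],
    [0, 0, 0, 0, 0, 0, 0.2],
  ],
)

```text
time: 4.82
eef_pos: [660.8, -250.2, 139.8]
orientation: [[-1.0, -0.018, 0.001], [-0.018, 1.0, 0.0], [-0.001, 0.0, -1.0]]
force: [0.9, 0.3, -1.1]
finger_gap: 36.2
grasp_force: 20.4
```

Run:
```python
from h import *
st=robot.sense();print(st["time"],st["grasp_force"],st["finger_gap"],st["force"])
plan([661.9,-251,112.5],91,5,0.2)
s=robot.snapshot("wrist"); pickle.dump(s,open("pics/w2.pkl","wb"))
W,ok=cloud(s)
m=ok&(W[...,2]>45)&(W[...,2]<120)&(W[...,0]>610)&(W[...,0]<720)&(abs(W[...,1]+251)<16)
P=W[m];print(m.sum(),P.min(0),P.max(0),np.histogram(P[:,2],bins=range(45,125,5)))
```

```text
4.8167 20.42596846818924 36.185027648460206 [ 0.85288981  0.34556635 -1.06960412]
from [ 660.8 -250.2  139.8] yang 91.01 rot [0. 0. 0.]
[-0.002, -0.002, 0.055, 0.0, 0.0, 0.0, 0.2]
[-0.002, -0.001, 0.054, 0.0, 0.0, 0.0, 0.2]
[-0.002, -0.002, 0.055, 0.0, 0.0, 0.0, 0.2]
[-0.002, -0.002, 0.054, 0.0, 0.0, 0.0, 0.2]
[-0.002, -0.001, 0.055, 0.0, 0.0, 0.0, 0.2]
8290 [ 628.85699647 -266.99601171   64.79441912] [ 689.03753854 -235.00244773   94.38001852] (array([   0,    0,    0,    4,  183,  207,  246,  254,  317, 7079,    0,
          0,    0,    0,    0]), array([ 45,  50,  55,  60,  65,  70,  75,  80,  85,  90,  95, 100, 105,
       110, 115, 120]))
```

Call:
drive_tool(
  steps=[
    [0, 0, 0.08, 0, 0, 0, 0.2],
    [0, 0, 0.08, 0, 0, 0, 0.2],
    [0, 0, 0.06, 0, 0, 0, 0.2],
    [0, 0, 0.04, 0, 0, 0, 0.2],
    [0, 0, 0.01, 0, 0, 0, 0.2],
    [0, 0, 0, 0, 0, 0, 0.2],
    [0, 0, 0, 0, 0, 0, 0.2],
    [0, 0, 0, 0, 0, 0, 0.2],
  ],
)

```text
time: 5.53
eef_pos: [660.6, -250.9, 112.5]
orientation: [[-1.0, -0.017, 0.0], [-0.017, 1.0, -0.0], [-0.0, -0.0, -1.0]]
force: [0.4, -0.7, -0.7]
finger_gap: 35.4
grasp_force: 20.5
```

Run:
```python
from h import *
st=robot.sense();print(st["eef_pos"],st["force"])
s=robot.snapshot("wrist"); W,ok=cloud(s)
m=ok&(W[...,2]>60)&(W[...,2]<72)&(W[...,0]>628)&(W[...,0]<692)&(abs(W[...,1]+251)<15)
P=W[m];A=np.c_[P[:,:2]-[661,-251],np.ones(len(P))];print(m.sum(),np.linalg.lstsq(A,P[:,2],rcond=None)[0],P.min(0),P.max(0))
f=s["image"];
```

```text
[ 660.62393132 -250.87741158  112.48880057] [ 0.35910535 -0.68763353 -0.6795827 ]
6890 [ 6.82559768e-03 -2.75348050e-03  6.45642981e+01] [ 628.86051869 -265.99059138   60.01367716] [ 690.18612598 -236.0020175    66.65022774]
```

Call:
drive_tool(
  steps=[
    [0, 0, 0.007, 0, 0, 0, 0.2],
    [0, 0, 0.007, 0, 0, 0, 0.2],
    [0, 0, 0, 0, 0, 0, 0.2],
    [0, 0, 0, 0, 0, 0, 0.2],
    [0, 0, 0, 0, 0, 0, 0.5],
    [0, 0, 0, 0, 0, 0, 0.7],
    [0, 0, 0, 0, 0, 0, 0.7],
    [0, 0, 0, 0, 0, 0, 0.7],
  ],
)

```text
time: 6.25
eef_pos: [660.5, -250.8, 110.9]
orientation: [[-1.0, -0.017, -0.0], [-0.017, 1.0, 0.0], [0.0, 0.0, -1.0]]
force: [0.4, -0.1, 0.5]
finger_gap: 59.7
grasp_force: 0.0
```

Run:
```python
from h import *
st=robot.sense();print(st["eef_pos"],st["force"])
plan([661,-251,170],91,2)
st["eef_pos"]=[661,-251,170];st["orientation"]=[[-1.0, -0.0175, 0.00], [-0.0175, 1.0, -0.0],[0,0,-1]]
plan([528.5,-163.5,170],16.5,11,s=st)
```

```text
[ 660.47706778 -250.81176085  110.9486441 ] [ 0.44511243 -0.14649525  0.50858433]
from [ 660.5 -250.8  110.9] yang 90.96 rot [ 0. -0. -0.]
[-0.003, -0.001, -0.295, 0.0, -0.0, -0.0001, 1]
[-0.002, -0.001, -0.296, 0.0, -0.0, -0.0001, 1]
from [ 661 -251  170] yang 91.0 rot [ 0.   0.  74.5]
[0.119, 0.082, 0.0, 0.0, 0.0, 0.0188, 1]
[0.128, 0.067, 0.0, 0.0, 0.0, 0.0188, 1]
[0.135, 0.051, 0.0, 0.0, 0.0, 0.0188, 1]
[0.14, 0.036, 0.0, 0.0, 0.0, 0.0188, 1]
[0.143, 0.018, 0.0, 0.0, 0.0, 0.0188, 1]
[0.144, 0.002, 0.0, 0.0, 0.0, 0.0188, 1]
[0.143, -0.016, 0.0, 0.0, 0.0, 0.0188, 1]
[0.141, -0.032, 0.0, 0.0, 0.0, 0.0188, 1]
[0.136, -0.049, 0.0, 0.0, 0.0, 0.0188, 1]
[0.129, -0.064, 0.0, 0.0, 0.0, 0.0188, 1]
[0.121, -0.079, 0.0, 0.0, 0.0, 0.0188, 1]
```

Call:
drive_tool(
  steps=[
    [0, 0, -0.15, 0, 0, 0, 0.8],
    [0, 0, -0.25, 0, 0, 0, 1],
    [0, 0, -0.2, 0, 0, 0, 1],
    [0.12, 0.08, 0, 0, 0, 0.0188, 1],
    [0.13, 0.065, 0, 0, 0, 0.0188, 1],
    [0.135, 0.05, 0, 0, 0, 0.0188, 1],
    [0.14, 0.035, 0, 0, 0, 0.0188, 1],
    [0.145, 0.02, 0, 0, 0, 0.0188, 1],
  ],
)

```text
time: 6.92
eef_pos: [599.5, -211.2, 172.4]
orientation: [[-0.837, 0.548, 0.001], [0.548, 0.837, 0.0], [-0.001, 0.001, -1.0]]
force: [-0.0, 0.2, -0.0]
finger_gap: 85.4
grasp_force: 0.0
```

Call:
drive_tool(
  steps=[
    [0.145, 0, 0, 0, 0, 0.0188, 1],
    [0.145, -0.015, 0, 0, 0, 0.0188, 1],
    [0.14, -0.03, 0, 0, 0, 0.0188, 1],
    [0.135, -0.05, 0, 0, 0, 0.0188, 1],
    [0.13, -0.065, 0, 0, 0, 0.0188, 1],
    [0.12, -0.08, 0, 0, 0, 0.0188, 1],
    [0, 0, 0, 0, 0, 0, 1],
    [0, 0, 0, 0, 0, 0, 1],
  ],
)

```text
time: 7.58
eef_pos: [527.8, -163.3, 172.1]
orientation: [[-0.288, 0.958, 0.002], [0.958, 0.288, 0.001], [0.0, 0.002, -1.0]]
force: [0.4, -0.3, 0.8]
finger_gap: 85.5
grasp_force: 0.0
```

Run:
```python
from h import *
st=robot.sense();print(st["time"],st["eef_pos"],st["force"])
for n in ["scene","side","wrist"]:
    s=robot.snapshot(n);print(n)
    for b in blobs(s,26,80,(450,720,-330,150),150):
        print({k:b[k] for k in("n","z","c","size","ang")})
print(np.round(st["qpos"],1))
plan([528.5,-163.5,71],16.4,6)
```

```text
7.5833 [ 527.81674077 -163.32002404  172.13879857] [ 0.4257906 -0.2868931  0.8187892]
scene
{'n': np.int32(856), 'z': np.float64(35.1), 'c': array([534.7,  65.6]), 'size': array([ 76.9, 140.3]), 'ang': 13.13}
{'n': np.int32(768), 'z': np.float64(35.2), 'c': array([ 530.1, -160.9]), 'size': array([ 76.1, 140. ]), 'ang': 16.92}
{'n': np.int32(1025), 'z': np.float64(36.3), 'c': array([ 664.1, -248.7]), 'size': array([ 77.8, 140.5]), 'ang': 1.38}
side
{'n': np.int32(933), 'z': np.float64(34.6), 'c': array([ 528.9, -165. ]), 'size': array([ 70.8, 142.6]), 'ang': 16.08}
{'n': np.int32(1097), 'z': np.float64(35.6), 'c': array([ 663.6, -245.1]), 'size': array([ 74.6, 161.6]), 'ang': 0.78}
wrist
{'n': np.int32(15374), 'z': np.float64(35.4), 'c': array([ 528.6, -163.5]), 'size': array([ 70.1, 140.3]), 'ang': 16.16}
{'n': np.int32(2700), 'z': np.float64(34.7), 'c': array([ 693.1, -141.5]), 'size': array([137.7,  77.2]), 'ang': 60.35}
{'n': np.int32(1158), 'z': np.float64(35.7), 'c': array([ 633.3, -260.2]), 'size': array([13., 71.]), 'ang': 1.0}
{'n': np.int32(486), 'z': np.float64(29.3), 'c': array([ 509.1, -319.5]), 'size': array([35.1, 20.5]), 'ang': 41.42}
[-18.8  14.4  37.8 107.4 -10.1  61.4  39.7]
from [ 528.3 -164.2  171.7] yang 16.61 rot [0.1 0.1 0.2]
[0.001, 0.0, 0.168, 0.0, 0.0, 0.0001, 1]
[0.001, 0.001, 0.168, 0.0, 0.0, 0.0001, 1]
[0.001, 0.0, 0.168, 0.0, 0.0, 0.0001, 1]
[0.002, 0.001, 0.167, 0.0, 0.0, 0.0001, 1]
[0.001, 0.0, 0.168, 0.0, 0.0, 0.0001, 1]
[0.001, 0.001, 0.168, 0.0, 0.0, 0.0001, 1]
```

Call:
drive_tool(
  steps=[
    [0, 0, 0.25, 0, 0, 0, 1],
    [0, 0, 0.25, 0, 0, 0, 1],
    [0, 0, 0.2, 0, 0, 0, 1],
    [0.005, 0.003, 0.2, 0, 0, 0, 1],
    [0, 0, 0.1, 0, 0, 0, 1],
    [0, 0, 0, 0, 0, 0, 1],
    [0, 0, 0, 0, 0, 0, 1],
    [0, 0, 0, 0, 0, 0, 1],
  ],
)

```text
time: 8.4
eef_pos: [528.5, -163.7, 72.2]
orientation: [[-0.284, 0.959, 0.002], [0.959, 0.284, -0.001], [-0.001, 0.002, -1.0]]
force: [0.5, 0.5, -0.4]
finger_gap: 85.4
grasp_force: 0.0
```

Call:
drive_tool(
  steps=[
    [0, 0, 0, 0, 0, 0, 0.9],
    [0, 0, 0, 0, 0, 0, 0.8],
    [0, 0, 0, 0, 0, 0, 0.75],
    [0, 0, 0, 0, 0, 0, 0.75],
    [0, 0, 0, 0, 0, 0, 0.75],
    [0, 0, 0, 0, 0, 0, 0.75],
    [0, 0, 0, 0, 0, 0, 0.75],
    [0, 0, 0, 0, 0, 0, 0.75],
  ],
  force=20,
)

```text
time: 9.07
eef_pos: [528.7, -163.3, 72.4]
orientation: [[-0.284, 0.959, 0.003], [0.959, 0.284, -0.0], [-0.001, 0.003, -1.0]]
force: [-0.5, 0.5, 6.2]
finger_gap: 69.6
grasp_force: 24.3
```

Run:
```python
from h import *
st=robot.sense();print(st["time"],st["eef_pos"],st["force"],st["grasp_force"])
s=robot.snapshot("wrist")
for b in blobs(s,26,60,(450,720,-330,150),1500): print({k:b[k] for k in("n","z","c","size","ang")})
z=st["eef_pos"][2]
plan([633,-98,z],1,16,.75)
```

```text
9.0667 [ 528.65308842 -163.33564876   72.43856622] [-0.45178253  0.49810684  6.16581162] 24.29049164056778
{'n': np.int32(40765), 'z': np.float64(35.6), 'c': array([ 524. , -147.4]), 'size': array([133.4, 106.8]), 'ang': 16.52}
from [ 528.7 -163.3   72.4] yang 16.52 rot [ 0.2  0.  15.5]
[0.021, 0.074, 0.0, 0.0, 0.0, 0.0027, 0.75]
[0.021, 0.074, 0.0, 0.0, 0.0, 0.0027, 0.75]
[0.024, 0.073, 0.001, 0.0, 0.0, 0.0027, 0.75]
[0.024, 0.073, -0.0, 0.0, 0.0, 0.0027, 0.75]
[0.025, 0.073, -0.0, 0.0, 0.0, 0.0027, 0.75]
[0.027, 0.072, 0.0, 0.0, 0.0, 0.0027, 0.75]
[0.028, 0.072, 0.0, 0.0, 0.0, 0.0027, 0.75]
[0.029, 0.071, 0.0, 0.0, 0.0, 0.0027, 0.75]
[0.031, 0.07, 0.001, 0.0, 0.0, 0.0027, 0.75]
[0.031, 0.07, -0.0, 0.0, 0.0, 0.0027, 0.75]
[0.033, 0.07, -0.0, 0.0, 0.0, 0.0027, 0.75]
[0.034, 0.069, 0.0, 0.0, 0.0, 0.0027, 0.75]
[0.035, 0.069, 0.0, 0.0, 0.0, 0.0027, 0.75]
[0.037, 0.067, 0.0, 0.0, 0.0, 0.0027, 0.75]
[0.037, 0.068, 0.001, 0.0, 0.0, 0.0027, 0.75]
[0.039, 0.066, -0.0, 0.0, 0.0, 0.0027, 0.75]
```

Run:
```python
from h import *
st=robot.sense();z=st["eef_pos"][2]
plan([545,-96,z],1,8,.75)
```

```text
from [ 528.7 -163.3   72.4] yang 16.52 rot [ 0.2  0.  15.5]
[0.075, 0.043, 0.0, 0.0001, 0.0, 0.0054, 0.75]
[0.076, 0.041, 0.0, 0.0001, 0.0, 0.0054, 0.75]
[0.078, 0.039, 0.0, 0.0001, 0.0, 0.0054, 0.75]
[0.079, 0.035, 0.0, 0.0001, 0.0, 0.0054, 0.75]
[0.08, 0.033, -0.0, 0.0001, 0.0, 0.0054, 0.75]
[0.081, 0.031, -0.0, 0.0001, 0.0, 0.0054, 0.75]
[0.082, 0.027, -0.0, 0.0001, 0.0, 0.0054, 0.75]
[0.083, 0.025, -0.0, 0.0001, 0.0, 0.0054, 0.75]
```

Call:
drive_tool(
  steps=[
    [0.075, 0.043, 0, 0, 0, 0.0054, 0.75],
    [0.076, 0.041, 0, 0, 0, 0.0054, 0.75],
    [0.078, 0.039, 0, 0, 0, 0.0054, 0.75],
    [0.079, 0.035, 0, 0, 0, 0.0054, 0.75],
    [0.08, 0.033, 0, 0, 0, 0.0054, 0.75],
    [0.08, 0.03, 0, 0, 0, 0.0054, 0.75],
    [0.08, 0.027, 0, 0, 0, 0.0054, 0.75],
    [0.08, 0.025, 0, 0, 0, 0.0054, 0.75],
  ],
)

```text
time: 9.78
eef_pos: [544.5, -98.6, 72.4]
orientation: [[-0.013, 1.0, 0.002], [1.0, 0.013, -0.003], [-0.003, 0.002, -1.0]]
force: [-1.3, -5.0, 6.5]
finger_gap: 69.2
grasp_force: 24.3
```

Run:
```python
from h import *
st=robot.sense();print(st["time"],st["force"]);z=st["eef_pos"][2]
s=robot.snapshot("wrist")
W,ok=cloud(s);m=ok&(W[...,2]>30)&(W[...,2]<45)&(s["image"][...,0]>100)&(s["image"][...,2]>80)
for b in blobs(s,32,39,(500,590,-180,-20),500): print({k:b[k] for k in("n","z","c","size","ang")})
plan([633,-97,z],1,8,.75)
```

```text
9.7833 [-1.28460831 -4.97881392  6.48529935]
{'n': np.int32(35853), 'z': np.float64(35.5), 'c': array([544.1, -82.4]), 'size': array([ 88.3, 107.1]), 'ang': 0.5}
from [545.1 -96.6  72.4] yang 0.79 rot [ 0.1  0.1 -0.2]
[-0.002, 0.11, 0.0, 0.0001, 0.0, -0.0001, 0.75]
[-0.002, 0.11, 0.0, 0.0001, 0.0, -0.0001, 0.75]
[-0.002, 0.109, 0.001, 0.0001, 0.0, -0.0001, 0.75]
[-0.002, 0.11, -0.0, 0.0001, 0.0, -0.0001, 0.75]
[-0.003, 0.11, -0.0, 0.0001, 0.0, -0.0001, 0.75]
[-0.002, 0.11, -0.001, 0.0001, 0.0, -0.0001, 0.75]
[-0.003, 0.11, 0.0, 0.0001, 0.0, -0.0001, 0.75]
[-0.002, 0.11, 0.0, 0.0001, 0.0, -0.0001, 0.75]
```

Call:
drive_tool(
  steps=[
    [0, 0.11, 0, 0, 0, 0, 0.75],
    [0, 0.11, 0, 0, 0, 0, 0.75],
    [0, 0.11, 0, 0, 0, 0, 0.75],
    [0, 0.11, 0, 0, 0, 0, 0.75],
    [0, 0.11, 0, 0, 0, 0, 0.75],
    [0, 0.11, 0, 0, 0, 0, 0.75],
    [0, 0.11, 0, 0, 0, 0, 0.75],
    [0, 0.1, 0, 0, 0, 0, 0.75],
  ],
)

```text
time: 10.5
eef_pos: [629.0, -95.8, 72.1]
orientation: [[-0.016, 1.0, -0.006], [1.0, 0.016, 0.001], [0.001, -0.006, -1.0]]
force: [-10.8, 0.2, 14.3]
finger_gap: 69.6
grasp_force: 25.6
```

Call:
drive_tool(
  steps=[
    [0, 0, 0, 0, 0, 0, 0.75],
    [0, 0, 0, 0, 0, 0, 0.85],
    [0, 0, 0, 0, 0, 0, 1],
    [0, 0, 0, 0, 0, 0, 1],
    [0, 0, 0, 0, 0, 0, 1],
    [0, 0, -0.3, 0, 0, 0, 1],
    [0, 0, -0.3, 0, 0, 0, 1],
    [0, 0, -0.3, 0, 0, 0, 1],
  ],
)

```text
time: 11.17
eef_pos: [630.2, -94.8, 161.4]
orientation: [[-0.017, 1.0, -0.002], [1.0, 0.017, -0.0], [-0.0, -0.002, -1.0]]
force: [0.8, -0.8, -0.5]
finger_gap: 85.1
grasp_force: 0.0
```

Run:
```python
from h import *
st=robot.sense();print(st["time"],st["force"],np.round(st["qpos"],1))
s=robot.snapshot("wrist")
for b in blobs(s,31.5,39,(450,720,-320,150),1500): print({k:b[k] for k in("n","z","c","size","ang")})
plan([533.7,63.2,165],14.4,6)
```

```text
11.1667 [ 0.84070968 -0.76765472 -0.49225606] [-23.2  26.3  37.6  95.5 -17.4  64.3  20.1]
{'n': np.int32(9308), 'z': np.float64(35.4), 'c': array([544.8,  21. ]), 'size': array([70.6, 52.8]), 'ang': 14.04}
{'n': np.int32(16686), 'z': np.float64(35.5), 'c': array([631.1, -95.8]), 'size': array([ 70.2, 140.6]), 'ang': 0.82}
{'n': np.int32(3285), 'z': np.float64(35.5), 'c': array([ 661.8, -206.6]), 'size': array([69.8, 55.1]), 'ang': 0.6}
from [633.6 -95.7 168.5] yang 0.94 rot [  0.5   0.1 -13.5]
[0.268, -0.162, 0.004, 0.0002, 0.0, -0.0062, 1]
[0.273, -0.152, 0.005, 0.0002, 0.0, -0.0062, 1]
[0.28, -0.141, 0.005, 0.0002, 0.0, -0.0062, 1]
[0.284, -0.13, 0.004, 0.0002, 0.0, -0.0062, 1]
[0.29, -0.119, 0.005, 0.0002, 0.0, -0.0062, 1]
[0.294, -0.107, 0.006, 0.0002, 0.0, -0.0062, 1]
```

Run:
```python
from h import *
st=robot.sense()
plan([633,2,168],1,3,.35)
st["eef_pos"]=[633,2,168];plan([633,2,79],1,4,.35,s=st)
```

```text
from [633.6 -95.7 168.5] yang 0.94 rot [ 0.5  0.  -0.1]
[0.326, 0.003, 0.002, 0.0005, 0.0, -0.0001, 0.35]
[0.326, 0.004, 0.001, 0.0005, 0.0, -0.0001, 0.35]
[0.325, 0.003, 0.002, 0.0005, 0.0, -0.0001, 0.35]
from [633   2 168] yang 0.94 rot [ 0.5  0.  -0.1]
[0.0, -0.002, 0.222, 0.0004, 0.0, -0.0, 0.35]
[0.0, -0.001, 0.223, 0.0004, 0.0, -0.0, 0.35]
[0.0, -0.001, 0.222, 0.0004, 0.0, -0.0, 0.35]
[0.0, -0.001, 0.223, 0.0004, 0.0, -0.0, 0.35]
```

Call:
drive_tool(
  steps=[
    [0.33, 0, 0, 0.0005, 0, 0, 0.35],
    [0.33, 0, 0, 0.0005, 0, 0, 0.35],
    [0.32, 0, 0, 0.0004, 0, 0, 0.35],
    [0, 0, 0.25, 0, 0, 0, 0.35],
    [0, 0, 0.25, 0, 0, 0, 0.35],
    [0, 0, 0.25, 0, 0, 0, 0.35],
    [0, 0, 0.14, 0, 0, 0, 0.35],
    [0, 0, 0, 0, 0, 0, 0.35],
  ],
)

```text
time: 11.88
eef_pos: [627.7, 3.8, 75.2]
orientation: [[-0.017, 1.0, -0.013], [1.0, 0.017, 0.004], [0.004, -0.013, -1.0]]
force: [-14.7, 1.6, 26.1]
finger_gap: 30.1
grasp_force: 13.0
```

Call:
drive_tool(
  steps=[
    [-0.06, 0, 0, 0, 0, 0, 0.35],
    [-0.06, 0, 0, 0, 0, 0, 0.35],
    [-0.05, 0, 0, 0, 0, 0, 0.35],
    [-0.04, 0, 0, 0, 0, 0, 0.35],
    [-0.03, 0, 0, 0, 0, 0, 0.35],
    [-0.03, 0, 0, 0, 0, 0, 0.35],
    [-0.02, 0, 0, 0, 0, 0, 0.35],
    [0, 0, 0, 0, 0, 0, 0.35],
  ],
)

```text
time: 12.55
eef_pos: [631.9, -20.7, 75.2]
orientation: [[-0.02, 1.0, -0.003], [1.0, 0.02, 0.008], [0.008, -0.003, -1.0]]
force: [-0.9, 9.2, 13.6]
finger_gap: 30.2
grasp_force: 7.0
```

Run:
```python
from h import *
st=robot.sense();print(st["time"],st["eef_pos"],st["force"],st["finger_gap"])
for n in ["wrist","side"]:
  s=robot.snapshot(n)
  for b in blobs(s,31.5,39,(450,720,-320,150),300): print({k:b[k] for k in("n","z","c","size","ang")})
```

```text
12.55 [631.85454113 -20.73381064  75.23614302] [-0.93926086  9.21713433 13.59173352] 30.185431043765526
{'n': np.int32(28722), 'z': np.float64(35.5), 'c': array([540.8,  41.2]), 'size': array([70.5, 94. ]), 'ang': 13.56}
{'n': np.int32(3659), 'z': np.float64(35.4), 'c': array([632.1, -32.4]), 'size': array([57.1, 46.9]), 'ang': 1.0}
{'n': np.int32(553), 'z': np.float64(34.7), 'c': array([533.3,  63.7]), 'size': array([ 71.5, 144.3]), 'ang': 14.5}
{'n': np.int32(754), 'z': np.float64(34.6), 'c': array([631.4, -91.2]), 'size': array([ 71. , 165.3]), 'ang': 1.18}
{'n': np.int32(439), 'z': np.float64(34.7), 'c': array([ 662.7, -285.1]), 'size': array([70.6, 69.6]), 'ang': 0.17}
```

Call:
drive_tool(
  steps=[
    [0, 0, -0.06, 0, 0, 0, 0.35],
    [0, 0, 0, 0, 0, 0, 0.35],
    [-0.02, 0, 0, 0, 0, 0, 0.35],
    [-0.02, 0, 0, 0, 0, 0, 0.35],
    [-0.02, 0, 0, 0, 0, 0, 0.35],
    [-0.01, 0, 0, 0, 0, 0, 0.35],
    [0, 0, 0, 0, 0, 0, 0.35],
    [0, 0, 0, 0, 0, 0, 0.35],
  ],
)

```text
time: 13.32
eef_pos: [629.1, -29.9, 78.0]
orientation: [[-0.018, 1.0, -0.01], [1.0, 0.018, 0.004], [0.004, -0.01, -1.0]]
force: [-0.2, 7.7, 4.8]
finger_gap: 29.7
grasp_force: 4.2
```

Run:
```python
from h import *
st=robot.sense();print(st["time"],st["eef_pos"],st["force"],st["finger_gap"])
s=robot.snapshot("wrist");pickle.dump(s,open("pics/w3.pkl","wb"))
cv2.imwrite("pics/w3.png",cv2.resize(s["image"][:,:,::-1],(640,480),interpolation=cv2.INTER_CUBIC))
```

```text
13.3167 [629.08367696 -29.91675238  77.97502491] [-0.22513222  7.737912    4.77316816] 29.7013914151428
```

View pics/w3.png

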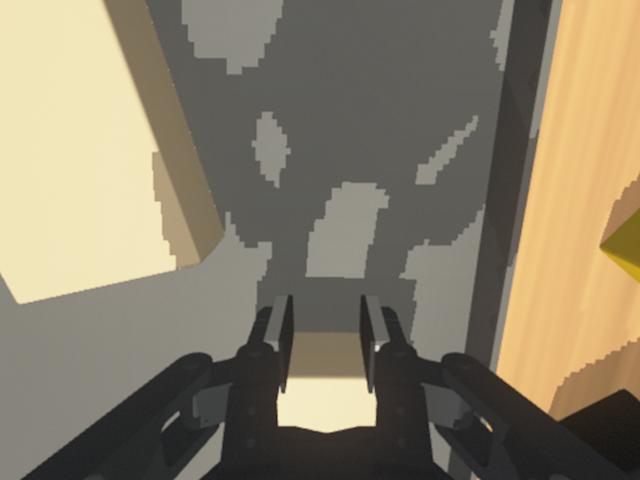

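The wrist view shows the two fingertips at (280,340) and (375,340), with block B's end face between them (330,355) and its top edge at row 378. Block A is untouched at upper left.

Run:
```python
from h import *
s=pickle.load(open("pics/w3.pkl","rb"))
print(at(s,330*.8,378*.8,35.4),at(s,330*.8,333*.8,3.3))
W,ok=cloud(s);m=ok&(W[...,2]>33.5)&(W[...,2]<38)&(s["image"][...,0]>120)&(W[...,0]>600)&(W[...,0]<660);print(W[m].min(0),W[m].max(0))
```

```text
[630.62759347 -41.7224253   35.4       ] [630.6459491  -42.70832541   3.3       ]
[600.01900383 -68.20170936  33.50418602] [648.78253208 -23.25258772  37.35349041]
```

Run:
```python
from h import *
st=robot.sense();R=st["orientation"]
st["eef_pos"]=[629,-15,78];st["eef_pos"]=[629,-15,140]
plan([562,-108,140],91,13,1,s=st)
```

```text
from [629 -15 140] yang 1.03 rot [ -0.2  -0.6 -90. ]
[-0.071, -0.053, 0.0, -0.0, -0.0001, -0.0192, 1]
[-0.063, -0.061, 0.0, -0.0, -0.0001, -0.0192, 1]
[-0.056, -0.068, 0.001, -0.0, -0.0001, -0.0192, 1]
[-0.048, -0.074, -0.0, -0.0, -0.0001, -0.0192, 1]
[-0.038, -0.08, 0.0, -0.0, -0.0001, -0.0192, 1]
[-0.028, -0.083, 0.001, -0.0, -0.0001, -0.0192, 1]
[-0.018, -0.087, 0.0, -0.0, -0.0001, -0.0192, 1]
[-0.007, -0.087, 0.0, -0.0, -0.0001, -0.0192, 1]
[0.003, -0.089, 0.001, -0.0, -0.0001, -0.0192, 1]
[0.014, -0.087, 0.0, -0.0, -0.0001, -0.0192, 1]
[0.024, -0.084, 0.001, -0.0, -0.0001, -0.0192, 1]
[0.034, -0.082, -0.0, -0.0, -0.0001, -0.0192, 1]
[0.044, -0.076, 0.0, -0.0, -0.0001, -0.0192, 1]
```

Call:
drive_tool(
  steps=[
    [0.15, 0, 0, 0, 0, 0, 0.35],
    [0, 0, -0.3, 0, 0, 0, 0.35],
    [0, 0, -0.32, 0, 0, 0, 0.35],
    [-0.07, -0.05, 0, 0, 0, -0.0192, 1],
    [-0.06, -0.06, 0, 0, 0, -0.0192, 1],
    [-0.055, -0.07, 0, 0, 0, -0.0192, 1],
    [-0.05, -0.075, 0, 0, 0, -0.0192, 1],
    [-0.04, -0.08, 0, 0, 0, -0.0192, 1],
  ],
)

```text
time: 14.03
eef_pos: [602.6, -55.7, 139.3]
orientation: [[-0.584, 0.811, -0.011], [0.811, 0.584, -0.002], [0.005, -0.01, -1.0]]
force: [0.9, -0.8, 0.1]
finger_gap: 85.3
grasp_force: 0.0
```

Call:
drive_tool(
  steps=[
    [-0.03, -0.085, 0, 0, 0, -0.0192, 1],
    [-0.02, -0.085, 0, 0, 0, -0.0192, 1],
    [-0.01, -0.085, 0, 0, 0, -0.0192, 1],
    [0, -0.09, 0, 0, 0, -0.0192, 1],
    [0.015, -0.085, 0, 0, 0, -0.0192, 1],
    [0.025, -0.085, 0, 0, 0, -0.0192, 1],
    [0.035, -0.08, 0, 0, 0, -0.0192, 1],
    [0.045, -0.075, 0, 0, 0, -0.0192, 1],
  ],
)

```text
time: 14.7
eef_pos: [561.6, -112.9, 139.5]
orientation: [[-1.0, -0.018, -0.011], [-0.018, 1.0, -0.001], [0.011, -0.001, -1.0]]
force: [-0.3, -0.0, 0.1]
finger_gap: 85.5
grasp_force: 0.0
```

Run:
```python
from h import *
st=robot.sense();print(st["time"],st["eef_pos"],np.round(st["qpos"],1))
s=robot.snapshot("wrist")
for b in blobs(s,32,39,(450,720,-320,150),1000): print({k:b[k] for k in("n","z","c","size","ang")})
plan([564,-108,72],91,5)
```

```text
14.7 [ 561.57747307 -112.91797818  139.53731589] [-11.   18.   22.8 105.2  -7.8  59.  106. ]
{'n': np.int32(8685), 'z': np.float64(35.2), 'c': array([544.1,  21.7]), 'size': array([71.2, 56.5]), 'ang': 14.63}
{'n': np.int32(13414), 'z': np.float64(35.3), 'c': array([ 629.4, -113.9]), 'size': array([ 71. , 144.8]), 'ang': 1.07}
{'n': np.int32(1891), 'z': np.float64(35.3), 'c': array([ 638.7, -285.2]), 'size': array([ 41.1, 106. ]), 'ang': 32.08}
from [ 560.4 -114.9  139.6] yang 91.22 rot [-0.1 -0.7  0.2]
[-0.009, 0.014, 0.135, -0.0001, -0.0004, 0.0001, 1]
[-0.009, 0.014, 0.135, -0.0001, -0.0004, 0.0001, 1]
[-0.008, 0.014, 0.135, -0.0001, -0.0004, 0.0001, 1]
[-0.008, 0.013, 0.136, -0.0001, -0.0004, 0.0001, 1]
[-0.008, 0.014, 0.135, -0.0001, -0.0004, 0.0001, 1]
```

Call:
drive_tool(
  steps=[
    [-0.01, 0.015, 0.2, 0, -0.0005, 0, 1],
    [-0.01, 0.015, 0.2, 0, -0.0005, 0, 1],
    [-0.01, 0.015, 0.2, 0, -0.0005, 0, 1],
    [-0.01, 0.015, 0.07, 0, -0.0005, 0, 1],
    [-0.03, 0, 0, 0, 0, 0, 1],
    [-0.05, 0, 0, 0, 0, 0, 1],
    [-0.05, 0, 0, 0, 0, 0, 1],
    [-0.04, 0, 0, 0, 0, 0, 1],
  ],
)

```text
time: 15.42
eef_pos: [585.1, -104.8, 75.0]
orientation: [[-1.0, -0.014, 0.006], [-0.014, 1.0, -0.0], [-0.006, -0.0, -1.0]]
force: [-2.0, -0.4, 2.7]
finger_gap: 85.3
grasp_force: 1.4
```

Call:
drive_tool(
  steps=[
    [-0.04, 0, 0, 0, 0, 0, 1],
    [-0.04, 0, 0, 0, 0, 0, 1],
    [-0.04, 0, 0, 0, 0, 0, 1],
    [-0.04, 0, 0, 0, 0, 0, 1],
    [-0.04, 0, 0, 0, 0, 0, 1],
    [-0.04, 0, 0, 0, 0, 0, 1],
    [-0.03, 0, 0, 0, 0, 0, 1],
    [0, 0, 0, 0, 0, 0, 1],
  ],
)

```text
time: 16.08
eef_pos: [611.6, -104.0, 73.8]
orientation: [[-1.0, -0.015, 0.005], [-0.015, 1.0, -0.0], [-0.005, -0.0, -1.0]]
force: [0.2, 0.5, 1.1]
finger_gap: 85.3
grasp_force: 0.0
```

Run:
```python
from h import *
st=robot.sense();print(st["time"],st["eef_pos"],st["force"],st["torque"])
s=robot.snapshot("wrist")
for b in blobs(s,32,39,(600,720,-320,150),1000): print({k:b[k] for k in("n","z","c","size","ang")})
```

```text
16.0833 [ 611.62083353 -103.99757525   73.77610904] [0.22702947 0.54112275 1.09200435] [-0.02867096 -0.00257573  0.07342391]
{'n': np.int32(8811), 'z': np.float64(35.3), 'c': array([ 626.9, -104.9]), 'size': array([ 53.1, 112.6]), 'ang': 0.39}
{'n': np.int32(1401), 'z': np.float64(35.3), 'c': array([ 636.2, -224.8]), 'size': array([17.6, 45.6]), 'ang': 45.81}
```

Call:
drive_tool(
  steps=[
    [-0.01, 0, 0, 0, 0, 0, 1],
    [-0.01, 0, 0, 0, 0, 0, 1],
    [-0.01, 0, 0, 0, 0, 0, 1],
    [-0.01, 0, 0, 0, 0, 0, 1],
    [0, 0, 0, 0, 0, 0, 1],
    [0, 0, 0, 0, 0, 0, 1],
    [0, 0, 0, 0, 0, 0, 1],
    [0, 0, 0, 0, 0, 0, 1],
  ],
)

```text
time: 16.8
eef_pos: [613.8, -104.1, 73.6]
orientation: [[-1.0, -0.014, 0.002], [-0.014, 1.0, 0.0], [-0.002, 0.0, -1.0]]
force: [-4.1, -0.4, 4.6]
finger_gap: 85.4
grasp_force: 2.5
```

Call:
drive_tool(
  steps=[
    [-0.01, 0, 0, 0, 0, 0, 1],
    [-0.01, 0, 0, 0, 0, 0, 1],
    [-0.01, 0, 0, 0, 0, 0, 1],
    [0, 0, 0, 0, 0, 0, 1],
    [0, 0, 0, 0, 0, 0, 1],
    [0, 0, 0, 0, 0, 0, 1],
    [0, 0, 0, 0, 0, 0, 1],
    [0, 0, 0, 0, 0, 0, 1],
  ],
)

```text
time: 17.47
eef_pos: [614.2, -104.2, 73.6]
orientation: [[-1.0, -0.014, -0.004], [-0.014, 1.0, 0.001], [0.004, 0.001, -1.0]]
force: [-13.1, -0.2, 10.5]
finger_gap: 85.6
grasp_force: 6.7
```

Call:
drive_tool(
  steps=[
    [0.1, 0, 0, 0, 0, 0, 1],
    [0.2, 0, 0, 0, 0, 0, 1],
    [0, 0, -0.3, 0, 0, 0, 1],
    [0, 0, -0.3, 0, 0, 0, 1],
    [0, 0, -0.25, 0, 0, 0, 1],
    [0.2, 0.2, 0, 0, 0, 0, 1],
    [0.2, 0.2, 0, 0, 0, 0, 1],
    [0, 0, 0, 0, 0, 0, 1],
  ],
)

```text
time: 18.13
eef_pos: [544.7, -60.8, 158.6]
orientation: [[-1.0, -0.018, 0.003], [-0.018, 1.0, 0.004], [-0.003, 0.004, -1.0]]
force: [0.4, 0.2, -1.0]
finger_gap: 85.3
grasp_force: 0.0
```

Run:
```python
from h import *
st=robot.sense();print(st["time"],st["eef_pos"],np.round(st["qpos"],1))
s=robot.snapshot("wrist");pickle.dump(s,open("pics/w4.pkl","wb"))
for b in blobs(s,32,39,(450,720,-320,150),1000): print({k:b[k] for k in("n","z","c","size","ang")})
W,ok=cloud(s);M=ok&(W[...,2]>33)&(W[...,2]<38)&(s["image"][...,0]>100)&(W[...,0]>600)
for y in range(-300,-30,20):
    q=W[M&(abs(W[...,1]-y)<6)][:,0]
    if len(q):print(y,q.min().round(1),q.max().round(1))
for x in range(630,700,10):
    q=np.sort(W[M&(abs(W[...,0]-x)<1.5)][:,1]);d=np.diff(q);i=d.argmax();print(x,q[[0,-1]].round(1),"gap",d[i].round(2),q[i].round(1))
im=cv2.resize(s["image"][:,:,::-1],(800,600),interpolation=cv2.INTER_CUBIC);cv2.imwrite("pics/w4.png",im)
plan([533.7,63,150],14.4,12)
```

```text
18.1333 [544.67162064 -60.7735268  158.6003057 ] [-15.7  13.2  21.8 108.2  -5.9  59.4  99.6]
{'n': np.int32(15516), 'z': np.float64(35.3), 'c': array([535.5,  56.5]), 'size': array([ 71.1, 127.3]), 'ang': 14.22}
{'n': np.int32(5125), 'z': np.float64(35.3), 'c': array([652.6, -91.1]), 'size': array([ 60.2, 100.4]), 'ang': 2.37}
-280 627.5 630.9
-260 626.9 631.1
-240 626.2 633.7
-220 625.7 629.5
-200 625.7 696.8
-140 628.4 659.6
-120 624.0 684.0
-100 623.5 673.4
-80 623.1 665.9
-60 623.2 669.3
-40 622.7 665.2
630 [-274.9  -41.9] gap 55.22 -190.5
640 [-138.6  -41.4] gap 1.09 -123.6
650 [-139.4  -41. ] gap 1.37 -137.4
660 [-135.2  -41.5] gap 1.1 -134.2
670 [-130.7  -57.7] gap 44.32 -103.8
680 [-126.2 -115.8] gap 0.88 -116.6
690 [-199.4 -190.9] gap 0.94 -194.3
from [546.1 -62.5 158.8] yang 91.01 rot [ 0.3  0.2 76.6]
[0.009, 0.105, 0.007, 0.0001, 0.0, 0.0177, 1]
[0.02, 0.103, 0.008, 0.0001, 0.0, 0.0177, 1]
[0.031, 0.1, 0.007, 0.0001, 0.0, 0.0177, 1]
[0.042, 0.096, 0.008, 0.0001, 0.0, 0.0177, 1]
[0.053, 0.091, 0.007, 0.0001, 0.0, 0.0177, 1]
[0.063, 0.085, 0.007, 0.0001, 0.0, 0.0177, 1]
[0.071, 0.077, 0.007, 0.0001, 0.0, 0.0177, 1]
[0.08, 0.068, 0.007, 0.0001, 0.0, 0.0177, 1]
[0.087, 0.059, 0.007, 0.0001, 0.0, 0.0177, 1]
[0.092, 0.05, 0.007, 0.0001, 0.0, 0.0177, 1]
[0.098, 0.038, 0.007, 0.0001, 0.0, 0.0177, 1]
[0.102, 0.028, 0.007, 0.0001, 0.0, 0.0177, 1]
```

View pics/w4.png

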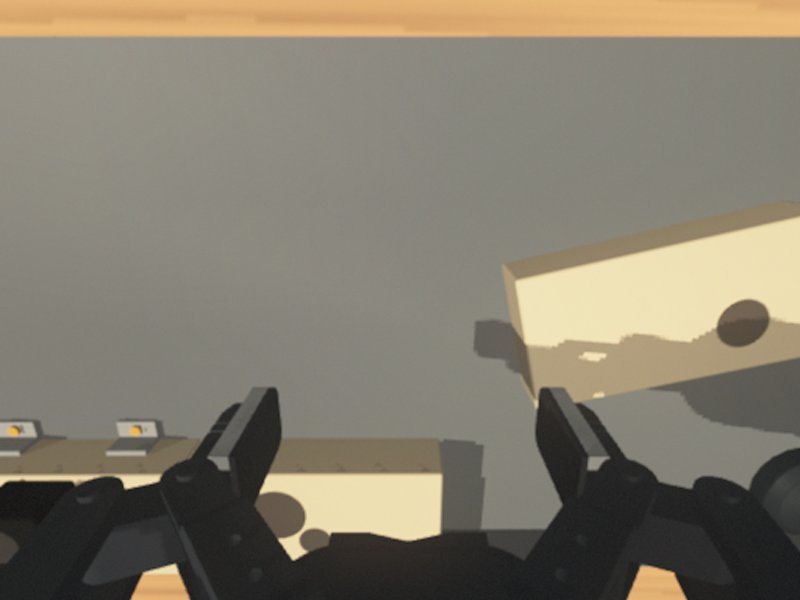

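The view shows block B in line with the set block (its front edge at row 440, free end at (440,470)). Block A is at (660,300). Next I grip A.

Call:
drive_tool(
  steps=[
    [0.01, 0.105, 0, 0, 0, 0.0177, 1],
    [0.02, 0.105, 0, 0, 0, 0.0177, 1],
    [0.03, 0.1, 0, 0, 0, 0.0177, 1],
    [0.04, 0.095, 0, 0, 0, 0.0177, 1],
    [0.055, 0.09, 0, 0, 0, 0.0177, 1],
    [0.065, 0.085, 0, 0, 0, 0.0177, 1],
    [0.07, 0.075, 0, 0, 0, 0.0177, 1],
    [0.08, 0.07, 0, 0, 0, 0.0177, 1],
  ],
)

```text
time: 18.85
eef_pos: [539.8, 18.6, 158.7]
orientation: [[-0.636, 0.772, 0.006], [0.772, 0.636, -0.0], [-0.004, 0.005, -1.0]]
force: [0.9, 0.2, 0.3]
finger_gap: 85.2
grasp_force: 0.0
```

Call:
drive_tool(
  steps=[
    [0.085, 0.06, 0, 0, 0, 0.0177, 1],
    [0.09, 0.05, 0, 0, 0, 0.0177, 1],
    [0.1, 0.04, 0, 0, 0, 0.0177, 1],
    [0.1, 0.03, 0, 0, 0, 0.0177, 1],
    [0, 0, 0, 0, 0, 0, 1],
    [0, 0, 0, 0, 0, 0, 1],
    [0, 0, 0, 0, 0, 0, 1],
    [0, 0, 0, 0, 0, 0, 1],
  ],
)

```text
time: 19.52
eef_pos: [535.6, 59.3, 158.6]
orientation: [[-0.248, 0.969, 0.004], [0.969, 0.248, -0.0], [-0.001, 0.004, -1.0]]
force: [0.4, -1.0, -0.2]
finger_gap: 85.7
grasp_force: 0.0
```

Run:
```python
from h import *
st=robot.sense();print(st["time"],st["eef_pos"],np.round(st["qpos"],1))
s=robot.snapshot("wrist")
for b in blobs(s,32,39,(450,720,-320,150),1000): print({k:b[k] for k in("n","z","c","size","ang")})
plan([533.7,63,72],14.4,5)
```

```text
19.5167 [535.58770667  59.2605665  158.56455115] [-33.2  12.4  26.7 109.7  -6.4  59.1  10.7]
{'n': np.int32(17475), 'z': np.float64(35.4), 'c': array([533.9,  63.5]), 'size': array([ 70.3, 139.7]), 'ang': 14.22}
from [535.5  59.3 158.5] yang 14.35 rot [ 0.2  0.1 -0.1]
[0.008, -0.002, 0.173, 0.0001, 0.0, -0.0, 1]
[0.008, -0.003, 0.173, 0.0001, 0.0, -0.0, 1]
[0.009, -0.002, 0.173, 0.0001, 0.0, -0.0, 1]
[0.008, -0.002, 0.173, 0.0001, 0.0, -0.0, 1]
[0.008, -0.002, 0.173, 0.0001, 0.0, -0.0, 1]
```

Call:
drive_tool(
  steps=[
    [0.01, -0.002, 0.25, 0, 0, 0, 1],
    [0.01, -0.002, 0.25, 0, 0, 0, 1],
    [0.01, -0.002, 0.2, 0, 0, 0, 1],
    [0.01, -0.002, 0.13, 0, 0, 0, 1],
    [0, 0, 0.035, 0, 0, 0, 1],
    [0, 0, 0, 0, 0, 0, 1],
    [0, 0, 0, 0, 0, 0, 1],
    [0, 0, 0, 0, 0, 0, 1],
  ],
)

```text
time: 20.23
eef_pos: [534.7, 63.9, 73.2]
orientation: [[-0.248, 0.969, 0.006], [0.969, 0.248, 0.001], [-0.001, 0.006, -1.0]]
force: [-0.4, -0.9, 0.4]
finger_gap: 85.5
grasp_force: 0.0
```

Call:
drive_tool(
  steps=[
    [0, 0, 0, 0, 0, 0, 0.9],
    [0, 0, 0, 0, 0, 0, 0.8],
    [0, 0, 0, 0, 0, 0, 0.75],
    [0, 0, 0, 0, 0, 0, 0.75],
    [0, 0, 0, 0, 0, 0, 0.75],
    [0, 0, 0, 0, 0, 0, 0.75],
    [0, 0, 0, 0, 0, 0, 0.75],
    [0, 0, 0, 0, 0, 0, 0.75],
  ],
  force=20,
)

```text
time: 20.9
eef_pos: [534.5, 64.2, 73.1]
orientation: [[-0.248, 0.969, 0.006], [0.969, 0.248, 0.001], [-0.001, 0.006, -1.0]]
force: [-0.5, -0.9, 5.3]
finger_gap: 69.3
grasp_force: 24.7
```

Run:
```python
from h import *
st=robot.sense();print(st["time"],st["force"]);z=st["eef_pos"][2]
plan([580,42,z],1,8,.75)
```

```text
20.9 [-0.46457702 -0.91066176  5.26060741]
from [534.5  64.2  73.1] yang 14.35 rot [ 0.3  0.  13.4]
[-0.041, 0.048, 0.0, 0.0001, 0.0, 0.0046, 0.75]
[-0.04, 0.05, 0.001, 0.0001, 0.0, 0.0046, 0.75]
[-0.038, 0.05, -0.0, 0.0001, 0.0, 0.0046, 0.75]
[-0.036, 0.052, -0.0, 0.0001, 0.0, 0.0046, 0.75]
[-0.035, 0.052, 0.0, 0.0001, 0.0, 0.0046, 0.75]
[-0.034, 0.054, 0.0, 0.0001, 0.0, 0.0046, 0.75]
[-0.032, 0.054, 0.0, 0.0001, 0.0, 0.0046, 0.75]
[-0.03, 0.056, 0.0, 0.0001, 0.0, 0.0046, 0.75]
```

Call:
drive_tool(
  steps=[
    [-0.04, 0.05, 0, 0, 0, 0.0046, 0.75],
    [-0.04, 0.05, 0, 0, 0, 0.0046, 0.75],
    [-0.038, 0.05, 0, 0, 0, 0.0046, 0.75],
    [-0.036, 0.052, 0, 0, 0, 0.0046, 0.75],
    [-0.035, 0.052, 0, 0, 0, 0.0046, 0.75],
    [-0.034, 0.054, 0, 0, 0, 0.0046, 0.75],
    [-0.032, 0.054, 0, 0, 0, 0.0046, 0.75],
    [-0.03, 0.056, 0, 0, 0, 0.0046, 0.75],
  ],
)

```text
time: 21.57
eef_pos: [579.2, 44.0, 73.1]
orientation: [[-0.02, 1.0, 0.003], [1.0, 0.02, 0.003], [0.003, 0.003, -1.0]]
force: [-4.4, 3.5, 7.6]
finger_gap: 69.9
grasp_force: 24.8
```

Call:
drive_tool(
  steps=[
    [0, 0.08, 0, 0, 0, 0, 0.75],
    [0, 0.09, 0, 0, 0, 0, 0.75],
    [0, 0.09, 0, 0, 0, 0, 0.75],
    [0, 0.09, 0, 0, 0, 0, 0.75],
    [0, 0.09, 0, 0, 0, 0, 0.75],
    [0, 0.05, 0, 0, 0, 0, 0.75],
    [0, 0, 0, 0, 0, 0, 0.75],
    [0, 0, 0, 0, 0, 0, 0.75],
  ],
)

```text
time: 22.23
eef_pos: [628.9, 43.2, 73.1]
orientation: [[-0.02, 1.0, 0.004], [1.0, 0.02, 0.0], [0.0, 0.004, -1.0]]
force: [-1.8, -0.5, 4.9]
finger_gap: 69.5
grasp_force: 24.4
```

Run:
```python
from h import *
st=robot.sense();print(st["time"],st["force"],np.round(st["qpos"],1));z=st["eef_pos"][2]
for n in ["side","scene"]:
  s=robot.snapshot(n)
  for b in blobs(s,32,39,(450,720,-320,150),300): print({k:b[k] for k in("n","z","c","size","ang")})
plan([632,28,z],1,8,.75)
```

```text
22.2333 [-1.75184974 -0.50709081  4.90517379] [-27.7  29.5  26.9  99.8 -15.9  54.2   6.6]
{'n': np.int32(425), 'z': np.float64(34.6), 'c': array([628. ,  27.6]), 'size': array([ 77.3, 117.8]), 'ang': 5.61}
{'n': np.int32(1307), 'z': np.float64(34.7), 'c': array([ 660.9, -178.7]), 'size': array([ 71.2, 282.4]), 'ang': 1.06}
{'n': np.int32(1001), 'z': np.float64(35.5), 'c': array([ 662.7, -138.7]), 'size': array([ 75.2, 201.2]), 'ang': 1.14}
from [628.9  43.2  73.2] yang 1.12 rot [ 0.3 -0.   0.1]
[-0.019, 0.004, 0.0, 0.0001, -0.0, 0.0, 0.75]
[-0.019, 0.003, 0.0, 0.0001, -0.0, 0.0, 0.75]
[-0.019, 0.004, 0.0, 0.0001, -0.0, 0.0, 0.75]
[-0.019, 0.003, 0.0, 0.0001, -0.0, 0.0, 0.75]
[-0.02, 0.004, 0.0, 0.0001, -0.0, 0.0, 0.75]
[-0.019, 0.003, 0.0, 0.0001, -0.0, 0.0, 0.75]
[-0.019, 0.004, 0.0, 0.0001, -0.0, 0.0, 0.75]
[-0.019, 0.003, 0.0, 0.0001, -0.0, 0.0, 0.75]
```

Call:
drive_tool(
  steps=[
    [-0.04, 0, 0, 0, 0, 0, 0.75],
    [-0.04, 0, 0, 0, 0, 0, 0.75],
    [-0.03, 0, 0, 0, 0, 0, 0.75],
    [-0.02, 0, 0, 0, 0, 0, 0.75],
    [-0.015, 0, 0, 0, 0, 0, 0.75],
    [-0.01, 0, 0, 0, 0, 0, 0.75],
    [0, 0, 0, 0, 0, 0, 0.75],
    [0, 0, 0, 0, 0, 0, 0.75],
  ],
)

```text
time: 23.0
eef_pos: [629.3, 29.4, 73.2]
orientation: [[-0.02, 1.0, 0.005], [1.0, 0.02, 0.003], [0.003, 0.005, -1.0]]
force: [0.5, 5.5, 5.9]
finger_gap: 69.5
grasp_force: 24.5
```

Call:
drive_tool(
  steps=[
    [-0.01, 0, 0, 0, 0, 0, 0.75],
    [-0.01, 0, 0, 0, 0, 0, 0.75],
    [-0.01, 0, 0, 0, 0, 0, 0.75],
    [0, 0, 0, 0, 0, 0, 0.75],
    [0, 0, 0, 0, 0, 0, 0.75],
    [0, 0, 0, 0, 0, 0, 0.75],
    [0, 0, 0, 0, 0, 0, 0.75],
    [0, 0, 0, 0, 0, 0, 0.75],
  ],
)

```text
time: 23.67
eef_pos: [629.3, 29.2, 73.1]
orientation: [[-0.022, 1.0, 0.005], [1.0, 0.022, 0.006], [0.006, 0.005, -1.0]]
force: [-0.6, 8.9, 5.9]
finger_gap: 69.5
grasp_force: 24.6
```

Run:
```python
from h import *
st=robot.sense()
st["eef_pos"]=[629.3,27,140]
plan([560,32,140],91,13,1,s=st)
```

```text
from [629.3  27.  140. ] yang 1.24 rot [  0.5  -0.  -89.8]
[0.005, -0.053, -0.0, 0.0001, -0.0, -0.0192, 1]
[0.011, -0.052, -0.0, 0.0001, -0.0, -0.0192, 1]
[0.018, -0.051, -0.001, 0.0001, -0.0, -0.0192, 1]
[0.024, -0.048, 0.0, 0.0001, -0.0, -0.0192, 1]
[0.029, -0.045, 0.0, 0.0001, -0.0, -0.0192, 1]
[0.034, -0.041, -0.0, 0.0001, -0.0, -0.0192, 1]
[0.039, -0.036, -0.0, 0.0001, -0.0, -0.0192, 1]
[0.043, -0.032, -0.0, 0.0001, -0.0, -0.0192, 1]
[0.047, -0.026, -0.0, 0.0001, -0.0, -0.0192, 1]
[0.049, -0.021, -0.0, 0.0001, -0.0, -0.0192, 1]
[0.051, -0.014, -0.0, 0.0001, -0.0, -0.0192, 1]
[0.053, -0.008, -0.0, 0.0001, -0.0, -0.0192, 1]
[0.054, -0.001, -0.0, 0.0001, -0.0, -0.0192, 1]
```

Call:
drive_tool(
  steps=[
    [0, 0, 0, 0, 0, 0, 0.85],
    [0, 0, 0, 0, 0, 0, 1],
    [0, 0, 0, 0, 0, 0, 1],
    [0, 0, 0, 0, 0, 0, 1],
    [0, 0, -0.2, 0, 0, 0, 1],
    [0, 0, -0.3, 0, 0, 0, 1],
    [0, 0, -0.3, 0, 0, 0, 1],
    [0, 0, 0, 0, 0, 0, 1],
  ],
)

```text
time: 24.33
eef_pos: [631.8, 23.4, 158.5]
orientation: [[-0.018, 1.0, 0.014], [1.0, 0.018, 0.001], [0.001, 0.014, -1.0]]
force: [1.3, -0.3, 1.0]
finger_gap: 85.2
grasp_force: 0.0
```

Call:
drive_tool(
  steps=[
    [0.01, -0.055, 0, 0, 0, -0.0192, 1],
    [0.015, -0.055, 0, 0, 0, -0.0192, 1],
    [0.02, -0.05, 0, 0, 0, -0.0192, 1],
    [0.025, -0.05, 0, 0, 0, -0.0192, 1],
    [0.03, -0.045, 0, 0, 0, -0.0192, 1],
    [0.035, -0.04, 0, 0, 0, -0.0192, 1],
    [0.04, -0.035, 0, 0, 0, -0.0192, 1],
    [0.045, -0.03, 0, 0, 0, -0.0192, 1],
  ],
)

```text
time: 25.0
eef_pos: [584.6, 28.7, 151.8]
orientation: [[-0.836, 0.549, 0.004], [0.549, 0.836, -0.001], [-0.003, 0.002, -1.0]]
force: [-0.2, 0.4, 0.9]
finger_gap: 85.1
grasp_force: 0.0
```

Call:
drive_tool(
  steps=[
    [0.045, -0.025, 0, 0, 0, -0.0192, 1],
    [0.05, -0.02, 0, 0, 0, -0.0192, 1],
    [0.05, -0.015, 0, 0, 0, -0.0192, 1],
    [0.055, -0.01, 0, 0, 0, -0.0192, 1],
    [0.055, 0, 0, 0, 0, -0.0192, 1],
    [0, 0, 0, 0, 0, 0, 1],
    [0, 0, 0, 0, 0, 0, 1],
    [0, 0, 0, 0, 0, 0, 1],
  ],
)

```text
time: 25.67
eef_pos: [558.5, 31.0, 152.0]
orientation: [[-1.0, -0.013, 0.004], [-0.013, 1.0, -0.0], [-0.004, -0.0, -1.0]]
force: [-0.5, -0.1, 1.0]
finger_gap: 85.3
grasp_force: 0.0
```

Run:
```python
from h import *
st=robot.sense();print(st["time"],np.round(st["qpos"],1))
s=robot.snapshot("wrist")
for b in blobs(s,32,39,(450,720,-320,150),1000): print({k:b[k] for k in("n","z","c","size","ang")})
plan([562,28,74],91,5)
```

```text
25.6667 [-19.1  14.6  14.9 106.8  -4.3  58.9  88.4]
{'n': np.int32(12793), 'z': np.float64(35.3), 'c': array([628.9,  24. ]), 'size': array([ 76.6, 148.2]), 'ang': 4.24}
{'n': np.int32(3273), 'z': np.float64(35.3), 'c': array([ 639.5, -147.6]), 'size': array([ 52. , 134.8]), 'ang': 31.29}
from [558.6  31.1 152. ] yang 90.8 rot [-0.   0.2 -0.2]
[-0.006, -0.006, 0.156, -0.0, 0.0001, -0.0001, 1]
[-0.006, -0.007, 0.156, -0.0, 0.0001, -0.0001, 1]
[-0.007, -0.006, 0.156, -0.0, 0.0001, -0.0001, 1]
[-0.006, -0.006, 0.156, -0.0, 0.0001, -0.0001, 1]
[-0.006, -0.006, 0.156, -0.0, 0.0001, -0.0001, 1]
```

Call:
drive_tool(
  steps=[
    [-0.005, -0.01, 0.25, 0, 0, -0.0003, 1],
    [-0.005, -0.01, 0.25, 0, 0, -0.0003, 1],
    [-0.005, -0.01, 0.2, 0, 0, 0, 1],
    [-0.005, 0, 0.08, 0, 0, 0, 1],
    [-0.04, 0, 0, 0, 0, 0, 1],
    [-0.05, 0, 0, 0, 0, 0, 1],
    [-0.05, 0, 0, 0, 0, 0, 1],
    [-0.04, 0, 0, 0, 0, 0, 1],
  ],
)

```text
time: 26.38
eef_pos: [580.7, 29.1, 75.8]
orientation: [[-1.0, -0.02, 0.007], [-0.02, 1.0, 0.0], [-0.007, 0.0, -1.0]]
force: [-0.6, 0.3, -0.9]
finger_gap: 85.4
grasp_force: 0.0
```

Call:
drive_tool(
  steps=[
    [-0.04, 0, 0, 0, 0, 0, 1],
    [-0.04, 0, 0, 0, 0, 0, 1],
    [-0.04, 0, 0, 0, 0, 0, 1],
    [-0.04, 0, 0, 0, 0, 0, 1],
    [-0.04, 0, 0, 0, 0, 0, 1],
    [-0.04, 0, 0, 0, 0, 0, 1],
    [-0.03, 0, 0, 0, 0, 0, 1],
    [0, 0, 0, 0, 0, 0, 1],
  ],
)

```text
time: 27.05
eef_pos: [606.5, 29.5, 74.3]
orientation: [[-1.0, -0.021, 0.005], [-0.021, 1.0, 0.0], [-0.005, -0.0, -1.0]]
force: [-0.3, -0.4, 0.1]
finger_gap: 85.6
grasp_force: 0.0
```

Call:
drive_tool(
  steps=[
    [-0.02, 0, 0, 0, 0, 0, 1],
    [-0.02, 0, 0, 0, 0, 0, 1],
    [-0.02, 0, 0, 0, 0, 0, 1],
    [-0.01, 0, 0, 0, 0, 0, 1],
    [-0.01, 0, 0, 0, 0, 0, 1],
    [-0.01, 0, 0, 0, 0, 0, 1],
    [0, 0, 0, 0, 0, 0, 1],
    [0, 0, 0, 0, 0, 0, 1],
  ],
)

```text
time: 27.72
eef_pos: [611.8, 29.5, 74.0]
orientation: [[-1.0, -0.02, -0.004], [-0.02, 1.0, 0.0], [0.004, 0.0, -1.0]]
force: [-11.3, 0.4, 8.6]
finger_gap: 85.1
grasp_force: 5.5
```

Call:
drive_tool(
  steps=[
    [0.1, 0, 0, 0, 0, 0, 1],
    [0.2, 0, 0, 0, 0, 0, 1],
    [0, 0, -0.35, 0, 0, 0, 1],
    [0, 0, -0.35, 0, 0, 0, 1],
    [-0.1, -0.3, -0.35, 0, 0, 0, 1],
    [-0.1, -0.3, -0.35, 0, 0, 0, 1],
    [-0.1, -0.3, -0.35, 0, 0, 0, 1],
    [0, 0, 0, 0, 0, 0, 1],
  ],
)

```text
time: 28.38
eef_pos: [616.6, -58.1, 245.3]
orientation: [[-1.0, -0.012, 0.019], [-0.012, 1.0, -0.005], [-0.019, -0.005, -1.0]]
force: [0.3, -1.3, 0.5]
finger_gap: 85.5
grasp_force: 0.0
```

Call:
drive_tool(
  steps=[
    [0, 0, 0, 0, 0, 0, 1],
    [0, 0, 0, 0, 0, 0, 1],
    [0, 0, 0, 0, 0, 0, 1],
    [0, 0, 0, 0, 0, 0, 1],
    [0, 0, 0, 0, 0, 0, 1],
    [0, 0, 0, 0, 0, 0, 1],
    [0, 0, 0, 0, 0, 0, 1],
    [0, 0, 0, 0, 0, 0, 1],
  ],
)

```text
time: 29.05
eef_pos: [612.0, -49.7, 236.8]
orientation: [[-1.0, -0.021, 0.003], [-0.021, 1.0, 0.0], [-0.003, 0.0, -1.0]]
force: [0.7, 0.1, -0.4]
finger_gap: 85.5
grasp_force: 0.0
```

Run:
```python
from h import *
st=robot.sense();print(st["time"],st["eef_pos"],np.round(st["qpos"],1))
s=robot.snapshot("wrist");pickle.dump(s,open("pics/w5.pkl","wb"))
for b in blobs(s,32,80,(450,720,-340,150),1000): print({k:b[k] for k in("n","z","c","size","ang")})
W,ok=cloud(s);M=ok&(W[...,2]>33)&(W[...,2]<38)&(s["image"][...,0]>90)&(W[...,0]>600)&(W[...,0]<705)
for y in range(-310,110,20):
    q=W[M&(abs(W[...,1]-y)<4)][:,0]
    if len(q):print(y,q.min().round(1),q.max().round(1),"vs line",(q.min()+.0175*y).round(1))
im=cv2.resize(s["image"][:,:,::-1],(800,600),interpolation=cv2.INTER_CUBIC);cv2.imwrite("pics/w5.png",im)
```

```text
29.05 [612.02986158 -49.68714742 236.80208602] [-12.7  16.4  17.9  94.3  -5.3  69.9  97.5]
{'n': np.int32(24713), 'z': np.float64(35.4), 'c': array([ 659.4, -111.1]), 'size': array([ 70.8, 420.3]), 'ang': 1.03}
-310 628.1 698.5 vs line 622.7
-290 627.8 697.5 vs line 622.8
-270 627.6 631.3 vs line 622.9
-250 627.0 630.0 vs line 622.6
-230 626.8 696.3 vs line 622.7
-210 626.4 695.7 vs line 622.7
-190 625.9 695.6 vs line 622.6
-170 625.5 695.1 vs line 622.5
-150 625.2 686.6 vs line 622.6
-130 624.8 694.1 vs line 622.6
-110 624.3 693.6 vs line 622.3
-90 624.1 693.5 vs line 622.5
-70 623.6 692.8 vs line 622.4
-50 623.4 692.6 vs line 622.6
-30 623.0 692.0 vs line 622.5
-10 622.8 691.9 vs line 622.6
10 622.2 691.2 vs line 622.3
30 622.1 690.5 vs line 622.6
50 621.8 681.9 vs line 622.6
70 621.2 691.3 vs line 622.4
90 620.8 691.1 vs line 622.4
```

View pics/w5.png

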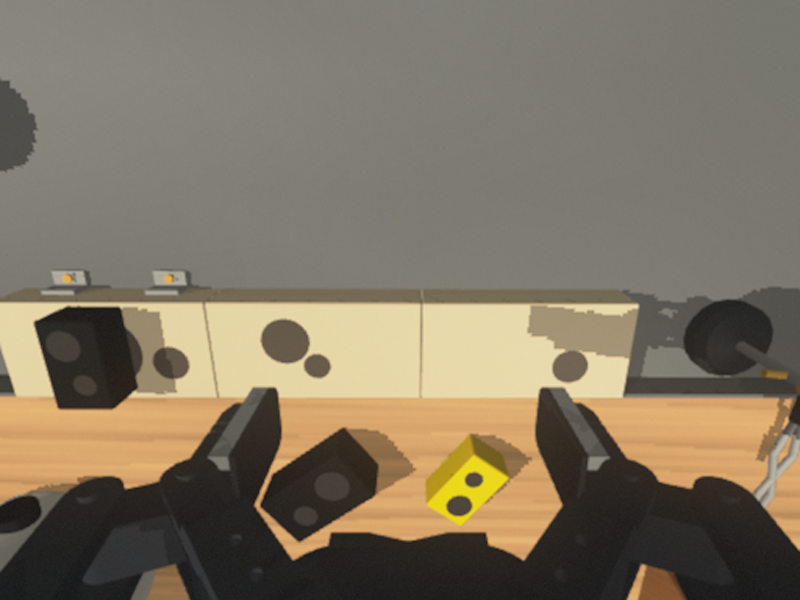

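The wrist view shows one straight row, with hairline joints at (212,350) and (421,345). It measures 420.3 mm end to end, its front edge stays within about 0.3 mm of a line, and the charcoal sits flat on the set block at (88,355). Nothing touches the arm, so I am handing in.

```bash
python3 -c "
from rig import robot
print(robot.hand_in())"
```

```text
the job is handed in; nothing more can be done
None
```

The job is handed in at about 29 s: both firebrick blocks form a tight, straight row against the screwed-down block and the upstand (measured 420.3 mm for three 140 mm blocks), the charcoal lies flat and the same way up on the screwed-down block, and I moved nothing else.

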